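Put two piles of returned machine parts back into their stock bins

TASK

Five returned machine parts stand on the store's bench in two piles. Take the piles apart and put every part back into stock: lay it flat in the middle of the empty front compartment of the blue bin whose rear compartment already holds a part of the same kind and size. Set the parts down, do not drop them or let them fall or tip over.

Things in the scene. Friction and masses are not known exactly. Their poses are not given: they have to be found in the camera images.
- pulley: belt pulley: dark cast-iron disc, 66 mm diameter, 20 mm high, smooth round rim (V-groove round its side, which may be gripped as a plain 66 mm cylinder), bored hub. Lies flat on the bench, the lowest part of one of two piles. About 0.34 kg. Origin: centre of its underside; z up along its axis.
- gear: large spur gear: steel, 20 teeth, 66 mm over the teeth (may be gripped as a plain 66 mm cylinder), 20 mm high. Lies flat as the lowest part of the other pile, on the bench. About 0.36 kg. Origin: centre of its underside; z up along its axis.
- bearing: ball bearing: bright steel outer and inner rings with a black seal between them, smooth, 47 mm diameter, 18 mm high. Lies flat and centred (within 2 mm) on top of the pulley or of the large gear, whichever the nut is not on; nothing lies on it. About 0.13 kg. Origin: centre of its underside; z up along its axis.
- nut: big hexagon nut: steel, 46 mm across the flats, 53 mm across the corners, 18 mm high, threaded 26 mm hole. Lies flat and centred (within 2 mm) on top of the pulley or of the large gear, with the pinion on top of it. About 0.15 kg. Origin: centre of its underside; z up along its axis; its y axis is square to one pair of flats (the other pairs are 60 degrees round).
- pinion: pinion, a small spur gear: steel, 14 teeth, 36 mm over the teeth (may be gripped as a plain 36 mm cylinder), 18 mm high. Lies flat and centred (within 2 mm) on top of the nut, so it is the top of a pile of three. About 0.08 kg. Origin: centre of its underside; z up along its axis.
- bin_pulley: fixed shallow blue bin, 179 (x) x 96 (y) mm, one of five side by side; a belt pulley is fixed in its rear compartment (88 mm along +x from the origin, top 22 mm up; walls 26 mm high). Front compartment, robot's side, is empty: 90 x 90 mm inside, floor 2 mm thick, walls 3 mm thick, rims 10 mm above the bench. Origin: centre of the front compartment's underside, on the bench; x to the rear.
- bin_gear: fixed shallow blue bin, 179 (x) x 96 (y) mm, one of five side by side; a large gear is fixed in its rear compartment (88 mm along +x from the origin, top 22 mm up; walls 26 mm high). Front compartment, robot's side, is empty: 90 x 90 mm inside, floor 2 mm thick, walls 3 mm thick, rims 10 mm above the bench. Origin: centre of the front compartment's underside, on the bench; x to the rear.
- bin_bearing: fixed shallow blue bin, 179 (x) x 96 (y) mm, one of five side by side; a bearing is fixed in its rear compartment (88 mm along +x from the origin, top 20 mm up; walls 26 mm high). Front compartment, robot's side, is empty: 90 x 90 mm inside, floor 2 mm thick, walls 3 mm thick, rims 10 mm above the bench. Origin: centre of the front compartment's underside, on the bench; x to the rear.
- bin_nut: fixed shallow blue bin, 179 (x) x 96 (y) mm, one of five side by side; a hexagon nut is fixed in its rear compartment (88 mm along +x from the origin, top 20 mm up; walls 26 mm high). Front compartment, robot's side, is empty: 90 x 90 mm inside, floor 2 mm thick, walls 3 mm thick, rims 10 mm above the bench. Origin: centre of the front compartment's underside, on the bench; x to the rear.
- bin_pinion: fixed shallow blue bin, 179 (x) x 96 (y) mm, one of five side by side; a pinion (small gear) is fixed in its rear compartment (88 mm along +x from the origin, top 20 mm up; walls 26 mm high). Front compartment, robot's side, is empty: 90 x 90 mm inside, floor 2 mm thick, walls 3 mm thick, rims 10 mm above the bench. Origin: centre of the front compartment's underside, on the bench; x to the rear.
Not all that is in view belongs to the job. What is shaped like the pulley but orange or yellow is not meant.

How it is judged:
At the end, for the whole second after the job is handed in: Each part lies flat (0.1 rad) on the floor of the front compartment of the bin holding its like (underside under 6 mm above the bin's, axis within 15 mm of the compartment's centre), released and at rest; none was dropped (over about 18 mm) or tipped over (over 40 degrees) (horizontal distance between pulley and bin_pulley below 0.015 m and z of pulley in the frame of bin_pulley below 0.006 m and angle between each of pulley, gear, bearing, nut, pinion's own z axis and vertical below 0.1 rad and linear speed of each of pulley, gear, bearing, nut, pinion below 0.02 m/s and contact force between the fingers and pulley below 0.05 N and horizontal distance between gear and bin_gear below 0.015 m and z of gear in the frame of bin_gear below 0.006 m and contact force between the fingers and gear below 0.05 N and horizontal distance between bearing and bin_bearing below 0.015 m and z of bearing in the frame of bin_bearing below 0.006 m and contact force between the fingers and bearing below 0.05 N and horizontal distance between nut and bin_nut below 0.015 m and z of nut in the frame of bin_nut below 0.006 m and contact force between the fingers and nut below 0.05 N and horizontal distance between pinion and bin_pinion below 0.015 m and z of pinion in the frame of bin_pinion below 0.006 m and contact force between the fingers and pinion below 0.05 N); the robot touches nothing.
It fails at once if a part is dropped or falls (faster than 0.6 m/s while not in the gripper: a fall of about 18 mm) ((linear speed of pulley above 0.6 m/s and contact force between the fingers and pulley below 0.02 N) or (linear speed of gear above 0.6 m/s and contact force between the fingers and gear below 0.02 N) or (linear speed of bearing above 0.6 m/s and contact force between the fingers and bearing below 0.02 N) or (linear speed of nut above 0.6 m/s and contact force between the fingers and nut below 0.02 N) or (linear speed of pinion above 0.6 m/s and contact force between the fingers and pinion below 0.02 N)).
It fails at once if a part is tipped over (more than 40 degrees) (angle between any of pulley, gear, bearing, nut, pinion's own z axis and vertical above 0.7 rad).
It also fails if it takes over 120 s, if anything falls off the work surface, if the arm or the gripper's body presses on something with over 40 N, if the wrist force passes 120 N, or if a joint passes its speed limit or range.

ROBOT

A 6-joint arm with a two-finger parallel gripper is mounted at the origin on the work surface. World frame = base frame: x ahead of the robot, y to its left, z up, the work surface at z = 0. Lengths are in m, angles in rad, forces in N, time in s.
With the tool pointing down it reaches from about 0.375 to 0.75 m from the base axis. Payload 9 kg.
Tool frame: the origin (TCP) lies at the very end of the fingers, on their centre line; the grasp point (between the pads) lies 19 mm behind it; z points along the fingers, y is the direction in which the jaws open and shut (so a half turn about z gives the same grasp; the last joint's range is limited). The gripper opens to 85 mm and grips with 20 to 120 N. Pads are 22 mm wide; open, the fingers measure 114 mm over their backs; the gripper's body (76 mm by 85 mm) begins 54 mm behind the grasp point. The pads swing forward as they close: fully open they stand 13 mm farther back than shut.
Start: joints at [-1.44, 0.104, 0.097, 1.564, 0, 1.353], TCP at [0.205, -0.564, 0.21] pointing down, gripper open.
Joint ranges: [-2.99, 2.99], [-0.84, 1.86], [-1.1, 1.16], [-1.84, 2.11], [-1.51, 1.56], [-3.14, 3.14]. Speed limits (rad/s): [2.22, 2.22, 2.57, 3.14, 3.14, 3.14].

INTERFACE

Orientations are given as a unit quaternion [w, x, y, z].
In Python, from workcell import status, optics, ticket gives the robot as it stands.
- The arm moves only by the tool step_arm, never from a script. Its argument "targets" is a list of rows, each a list of 3 entries, a list of its own where there are three numbers: the shift along the tool's x, y, z in units of 30 mm (1.0 is 30 mm), then the turn about the tool's z in rad, then the opening in per cent of the stroke, from 0 (shut) to 100 (fully open). A call has exactly 8 rows; each row is the pose to reach, as a shift and turn from the pose commanded when the call began, along the tool's axes at that moment; what a row does not reach only later rows make up. A row lasts 1/10 s, in which the tool goes at most 50 mm and 8.59 degrees, less where a joint would pass 70% of its speed; a pose out of reach is approached as far as the arm can. A call with a gripper value outside its range is refused whole. The fingers move at their own pace and stop on an object; the grip force is fixed at half the most. Time passes only in rows, so rows that repeat a pose let the fingers close, or fill a call up. It gives the time, the measured TCP pose, the force and the opening at its end, in the units of the state.
- status.state(): the state, without advancing time (a new reading comes with each control period).
- optics.grab_frame(name): name is "side" or "top" or "wrist"; returns (picture, depth): 400x640x3 uint8, blue, green, red; 400x640 float32, m along the optical axis (not along the pixel's ray), 0 where there is no reading.
- optics.calibration(name): a dict with "fovy" (degrees; the focal length in pixels is half the picture's height over the tangent of half this angle, whatever the lens; pixels are square), "cx", "cy" (the principal point, pixels), "pose" (4x4, takes a point from camera to world coordinates). Camera axes: x right, y up, looking along -z (the intrinsics and any distortion apply to the point x, -y, -z); pixel columns grow to the right and rows downward; lengths in m; the calibration is good to about 2 mm. A picture is of the moment at which its call begins: read the wrist's pose just before it. calibration takes no time and is no camera call; for the wrist camera it gives the pose at the moment of the call.
- ticket.sign_off(): hands the job in, once; it reports no verdict.
The state is a dict: "clock": time; "joint_positions": joint angles; "joint_vel": joint speeds; "joint_torque": joint torques, N m; "position": TCP position; "tool_rot": TCP orientation; "contact_force": force on the tool from outside, world axes, zero at the start; "torque": the same for the moment, N m; "width": opening from 0.0 (shut) to 1.0 (fully open).
Only numpy, scipy, OpenCV 4.12 (cv2) and the standard library are available. Lean on these libraries where they do the work, as an engineer would, in place of code of your own. Each camera call takes 0.05 s, during which the arm holds its last target.

## Working session

There is one attempt and no reset: what is moved stays moved. The work goes in short steps, Python scripts to look and compute and a tool call to move; the robot and the scene stay as the last step left them, time stands still between calls to the robot, and variables do not carry over. Pictures are saved under pics/ and viewed, and the job is handed in when it is done.

Besides the shell and the picture viewer there is one more tool, called by a JSON object that holds its "op" and its "data". step_arm: Moves the arm, as the interface text tells. Its arguments: {"type":"object","properties":{"targets":{"type":"array"}},"required":["targets"]}

```bash
mkdir -p pics; ls; cat > h.py <<'E'
import numpy as np,cv2
from workcell import status,optics,ticket
def grab(n):
    c=optics.calibration(n); p,d=optics.grab_frame(n)
    np.savez('pics/%s_last.npz'%n,p=p,d=d,pose=np.array(c['pose']),cx=c['cx'],cy=c['cy'],fovy=c['fovy'])
    return p,d,c
def load(n):
    z=np.load('pics/%s_last.npz'%n); return z
E
python3 - <<'E'
from h import *
print(status.state())
for n in ['side','top','wrist']:
    p,d,c=grab(n); cv2.imwrite('pics/%s0.png'%n,p); print(n,{k:(np.round(v,4).tolist() if k!='x' else v) for k,v in c.items() if not isinstance(v,str)}, (d>0).mean())
E
```

```text
pics
{'clock': 0.0, 'joint_positions': array([-1.43968186e+00,  1.04731828e-01,  9.64972046e-02,  1.56390091e+00,
       -4.53924548e-07,  1.35310630e+00]), 'joint_vel': array([ 3.68827561e-04,  4.80138787e-04,  2.12856938e-04,  1.70626869e-03,
        1.09831058e-03, -1.06439412e-05]), 'joint_torque': array([-3.65411988e-04, -5.56931913e+01,  5.03648543e+01,  1.67218200e-02,
       -3.36052490e-04, -4.61074166e-06]), 'position': array([ 0.20503199, -0.56350617,  0.20901867]), 'tool_rot': array([-6.68986327e-04,  9.84830216e-01,  1.73519445e-01,  2.87498596e-05]), 'contact_force': array([ 0.02953342,  0.11552569, -0.56385211]), 'torque': array([0.02963018, 0.00845754, 0.00359107]), 'width': 1.002187052307398}
side {'fovy': 55.9392, 'cx': 324.3309, 'cy': 201.0751, 'pose': [[-0.9853, 0.1232, -0.1186, 0.2731], [-0.171, -0.6969, 0.6965, 0.4895], [0.0032, 0.7065, 0.7077, 0.6855], [0.0, 0.0, 0.0, 1.0]]} 0.9958515625
top {'fovy': 48.0167, 'cx': 317.434, 'cy': 204.2465, 'pose': [[-0.0262, 0.9984, -0.0508, 0.3131], [-0.9996, -0.0257, 0.0099, -0.1116], [0.0086, 0.051, 0.9987, 1.2888], [0.0, 0.0, 0.0, 1.0]]} 0.995953125
wrist {'fovy': 70.2213, 'cx': 318.4005, 'cy': 198.5147, 'pose': [[0.3423, 0.8925, 0.2938, 0.2812], [-0.9396, 0.3255, 0.1059, -0.5366], [-0.0011, -0.3123, 0.95, 0.3732], [0.0, 0.0, 0.0, 1.0]]} 0.99593359375
```

View pics/side0.png

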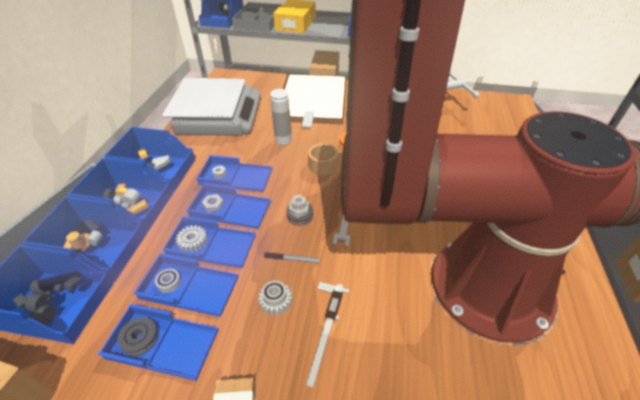

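View pics/top0.png

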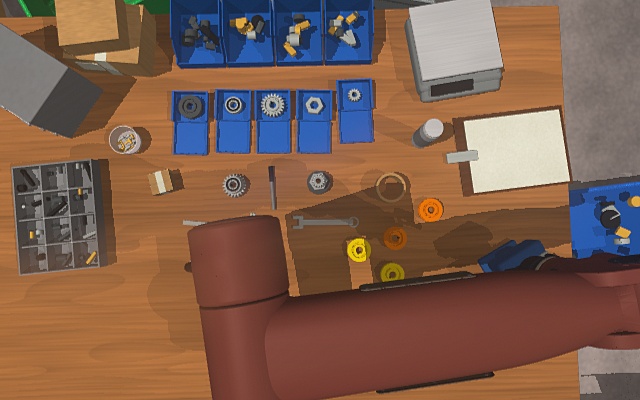

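View pics/wrist0.png

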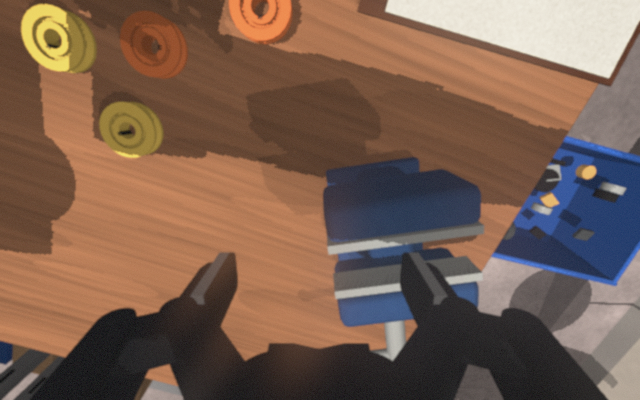

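```bash
python3 - <<'E'
from h import *
print(optics.calibration('top').keys(), {k:v for k,v in optics.calibration('side').items() if k not in('pose',)})
z=load('top');p=z['p']; cv2.imwrite('pics/topc.png',cv2.resize(p[75:205,165:385],None,fx=3.6,fy=3.6,interpolation=cv2.INTER_CUBIC))
z=load('side');p=z['p']; cv2.imwrite('pics/sidec.png',cv2.resize(p[145:385,95:355],None,fx=2.5,fy=2.5,interpolation=cv2.INTER_CUBIC))
E
```

```text
dict_keys(['fovy', 'cx', 'cy', 'pose']) {'fovy': 55.939180885692835, 'cx': 324.330864491382, 'cy': 201.07509363065353}
```

View pics/topc.png

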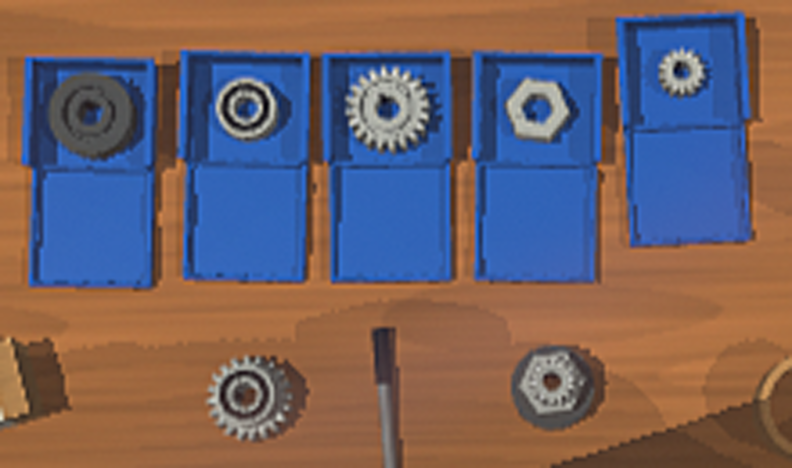

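View pics/sidec.png

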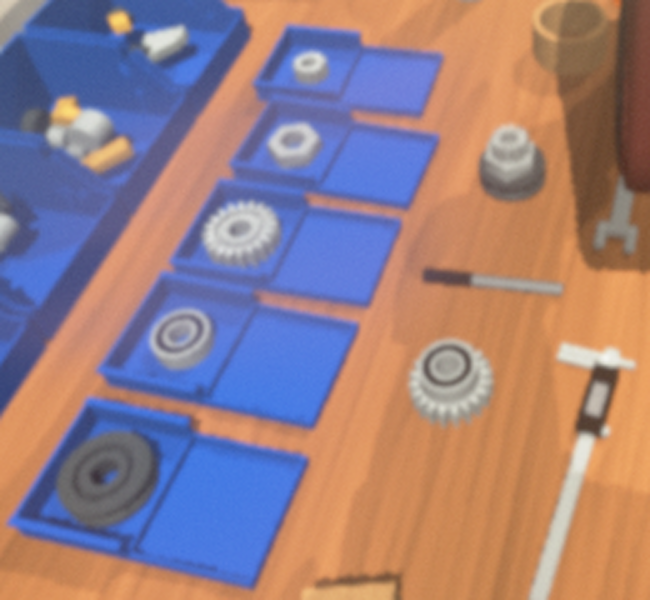

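```bash
cat >> h.py <<'E'
def ray(z,u,v):
    f=200/np.tan(np.radians(float(z['fovy']))/2)
    u=np.asarray(u,float);v=np.asarray(v,float)
    return np.stack([(u-z['cx'])/f,-(v-z['cy'])/f,-np.ones_like(u)],-1)
def cloud(z):
    v,u=np.mgrid[0:400,0:640]
    P=ray(z,u,v)*z['d'][...,None]
    return P@z['pose'][:3,:3].T+z['pose'][:3,3]
def at_z(z,u,v,h):
    r=ray(z,u,v)@z['pose'][:3,:3].T; o=z['pose'][:3,3]
    return o+r*((h-o[2])/r[...,2])[...,None]
E
python3 - <<'E'
from h import *
for n in ['top','side']:
    z=load(n);C=cloud(z);
    X,Y,Z=C[...,0],C[...,1],C[...,2]
    m=(z['d']>0)&(abs(Z)<0.01)&(X>.35)&(X<.5)&(Y>-.2)&(Y<.2); print(n,'table z',np.median(Z[m]),Z[m].std())
    # piles
    for nm,(cx,cy) in {'A':(.37,.09),'B':(.37,-.11)}.items():
        for lo,hi in [(.012,.026),(.03,.044),(.048,.065)]:
            mm=(Z>lo)&(Z<hi)&(abs(X-cx)<.07)&(abs(Y-cy)<.07)&(z['d']>0)
            if mm.sum()>4: print(nm,lo,mm.sum(),'med',np.median(C[mm],0).round(4),'ctr',((C[mm].min(0)+C[mm].max(0))/2).round(4),'ext',np.ptp(C[mm],axis=0).round(3))
# bins: blue mask top
z=load('top');C=cloud(z);hsv=cv2.cvtColor(z['p'],cv2.COLOR_BGR2HSV)
b=((hsv[...,0]>100)&(hsv[...,0]<125)&(hsv[...,1]>130)).astype(np.uint8); b[:75]=0;b[160:]=0;b[:,:165]=0;b[:,385:]=0
n,l,s,c=cv2.connectedComponentsWithStats(b)
for i in range(1,n):
    if s[i,4]>300:
        print(s[i],c[i].round(1)); 
        m=(l==i)&(z['d']>0); print(np.percentile(C[m][:,2],[5,50,95]).round(4), C[m].min(0).round(4),C[m].max(0).round(4))
        # floor of front: z~2mm , 
        r=cv2.minAreaRect(np.argwhere(m)[:,::-1].astype(np.float32)); print(r)
E
```

```text
top table z 0.0001387449475241942 0.0027346428246954155
A 0.012 88 med [0.4188 0.1064 0.0201] ctr [0.4216 0.1125 0.0189] ext [0.034 0.066 0.014]
A 0.03 105 med [0.4279 0.1099 0.0374] ctr [0.4272 0.1104 0.0365] ext [0.025 0.046 0.012]
B 0.012 120 med [ 0.4183 -0.127   0.0199] ctr [ 0.3786 -0.123   0.0187] ext [0.122 0.105 0.013]
B 0.03 62 med [ 0.4271 -0.1267  0.0378] ctr [ 0.4296 -0.1258  0.0378] ext [0.021 0.048 0.011]
B 0.048 42 med [ 0.432  -0.1268  0.0557] ctr [ 0.4314 -0.127   0.0544] ext [0.017 0.033 0.012]
side table z -0.00043284075403726696 0.0018579073556842815
A 0.012 254 med [0.415  0.1238 0.019 ] ctr [0.3739 0.1135 0.0189] ext [0.132 0.069 0.014]
A 0.03 223 med [0.4268 0.1182 0.0367] ctr [0.4267 0.1144 0.0361] ext [0.027 0.048 0.012]
B 0.012 123 med [ 0.4188 -0.109   0.0196] ctr [ 0.423  -0.121   0.0193] ext [0.033 0.06  0.013]
B 0.03 81 med [ 0.4262 -0.11    0.0368] ctr [ 0.4283 -0.118   0.0367] ext [0.022 0.04  0.013]
B 0.048 69 med [ 0.4312 -0.1201  0.0548] ctr [ 0.4307 -0.1221  0.0537] ext [0.018 0.034 0.01 ]
[ 336   79   37   64 2004] [354.9 110.9]
[-0.0015  0.0031  0.026 ] [ 0.5546 -0.2885 -0.0061] [ 0.7348 -0.1858  0.0333]
((355.2169189453125, 110.40460968017578), (62.847530364990234, 35.445343017578125), 86.8201675415039)
[ 214   89   37   64 1930] [232.5 122.2]
[-0.0021  0.0027  0.0263] [ 0.5326  0.0593 -0.0085] [0.7132 0.1629 0.0334]
((232.0, 120.5), (63.0, 36.0), 90.0)
[ 171   91   38   64 1717] [189.8 126.2]
[-0.002   0.003   0.0264] [ 0.5295  0.1811 -0.0057] [0.712  0.2869 0.0334]
((189.02955627441406, 122.40620422363281), (36.7163200378418, 63.1661262512207), 1.5481575727462769)
[ 255   90   36   63 1697] [272.6 124.6]
[-0.0018  0.0029  0.0269] [ 0.5298 -0.0528 -0.0073] [0.7088 0.0471 0.0336]
((272.5, 121.0), (62.0, 35.0), 90.0)
[ 296   90   36   63 1905] [313.4 122.5]
[-0.0018  0.003   0.0267] [ 0.5273 -0.1714 -0.0074] [ 0.7059 -0.0696  0.0337]
((313.5, 121.0), (62.0, 35.0), 90.0)
```

```bash
python3 - <<'E'
from h import *
for n in ['top','side']:
    z=load(n);C=cloud(z);
    X,Y,Z=C[...,0],C[...,1],C[...,2]
    for nm,(cx,cy) in {'A':(.44,.11),'B':(.44,-.125)}.items():
        for lo,hi in [(.016,.024),(.034,.042),(.051,.061)]:
            mm=(Z>lo)&(Z<hi)&(abs(X-cx)<.05)&(abs(Y-cy)<.05)&(z['d']>0)
            if mm.sum()>4:
                (a,b),r=cv2.minEnclosingCircle(C[mm][:,:2].astype(np.float32))
                print(n,nm,lo,mm.sum(),'z',np.median(Z[mm]).round(4),'mid',((C[mm].min(0)+C[mm].max(0))/2).round(4)[:2],'ext',np.ptp(C[mm],axis=0).round(3),'circ',round(a,4),round(b,4),round(r,4))
    # reared parts: tops
z=load('top')
E
```

```text
top A 0.016 121 z 0.0197 mid [0.4367 0.111 ] ext [0.064 0.063 0.008] circ 0.4371 0.1119 0.0331
top A 0.034 165 z 0.0374 mid [0.4378 0.1104] ext [0.043 0.046 0.008] circ 0.4376 0.111 0.0237
top B 0.016 173 z 0.0202 mid [ 0.4406 -0.1274] ext [0.063 0.063 0.008] circ 0.4404 -0.1276 0.0329
top B 0.034 106 z 0.038 mid [ 0.442  -0.1272] ext [0.045 0.05  0.008] circ 0.4418 -0.1272 0.0254
top B 0.051 85 z 0.0558 mid [ 0.44  -0.127] ext [0.034 0.033 0.009] circ 0.4408 -0.127 0.018
side A 0.016 259 z 0.0194 mid [0.4359 0.1153] ext [0.066 0.065 0.008] circ 0.4361 0.1151 0.0332
side A 0.034 354 z 0.037 mid [0.4368 0.1144] ext [0.046 0.048 0.007] circ 0.4365 0.1148 0.0248
side B 0.016 172 z 0.0196 mid [ 0.4389 -0.121 ] ext [0.065 0.06  0.008] circ 0.4389 -0.1234 0.0336
side B 0.034 113 z 0.0372 mid [ 0.4404 -0.118 ] ext [0.046 0.04  0.007] circ 0.4404 -0.1222 0.0254
side B 0.051 121 z 0.0552 mid [ 0.4394 -0.1229] ext [0.035 0.036 0.008] circ 0.4401 -0.1231 0.0185
```

```bash
cat >> h.py <<'E'
from scipy.spatial.transform import Rotation as R
def shift(target):
    s=status.state(); q=s['tool_rot']; r=R.from_quat([q[1],q[2],q[3],q[0]])
    d=r.inv().apply(np.array(target)-s['position'])/0.03
    m=r.as_matrix()
    print('pos',s['position'].round(4),'yaw',np.arctan2(m[1,0],m[0,0]).round(4),'tilt',(m[2,0].round(4),m[2,1].round(4)),'F',s['contact_force'].round(1),'w',round(s['width'],3),'t',s['clock'],'-> units',d.round(3))
    return d
E
python3 - <<'E'
from h import *
for n in ['top','side']:
    z=load(n);C=cloud(z);hsv=cv2.cvtColor(z['p'],cv2.COLOR_BGR2HSV)
    b=((hsv[...,0]>98)&(hsv[...,0]<128)&(hsv[...,1]>110))&(z['d']>0)
    for nm,(cx,cy) in dict(pulley=(.58,.235),bearing=(.581,.112),gear=(.579,-.002),nut=(.576,-.12),pinion=(.603,-.236)).items():
        m=b&(abs(C[...,0]-cx)<.06)&(abs(C[...,1]-cy)<.058)&(C[...,2]<.014)
        # front part only
        P=C[m]; P=P[P[:,0]<cx+.04]
        xm,ym,xM,yM=*np.percentile(P[:,:2],.7,0),*np.percentile(P[:,:2],99.3,0)
        l=[];
        for x in np.arange(cx-.04,cx+.03,.007):
            q=P[abs(P[:,0]-x)<.004]; l.append((x,(q[:,1].min()+q[:,1].max())/2,np.ptp(q[:,1])))
        l=np.array(l); k=np.polyfit(l[:,0],l[:,1],1)
        print(n,nm,'xfront',xm.round(4),'ox',(xm+.048).round(4),'oy',np.median(l[:,1]).round(4),'w',np.median(l[:,2]).round(3),'slope',k[0].round(3),'z',np.median(P[:,2]).round(4))
shift([.41,-.155,.16])
E
```

```text
top pulley xfront 0.5311 ox 0.5791 oy 0.2358 w 0.095 slope -0.073 z 0.0021
top bearing xfront 0.5335 ox 0.5815 oy 0.1145 w 0.095 slope -0.03 z 0.0023
top gear xfront 0.5309 ox 0.5789 oy -0.0016 w 0.092 slope -0.02 z 0.0023
top nut xfront 0.5279 ox 0.5759 oy -0.1166 w 0.092 slope -0.041 z 0.0025
top pinion xfront 0.5554 ox 0.6034 oy -0.2397 w 0.093 slope 0.02 z 0.0028
side pulley xfront 0.5295 ox 0.5775 oy 0.2403 w 0.095 slope -0.039 z 0.0017
side bearing xfront 0.5322 ox 0.5802 oy 0.1191 w 0.094 slope -0.05 z 0.0018
side gear xfront 0.5298 ox 0.5778 oy 0.0028 w 0.095 slope -0.014 z 0.0019
side nut xfront 0.5267 ox 0.5747 oy -0.1127 w 0.095 slope -0.037 z 0.0019
side pinion xfront 0.5595 ox 0.6075 oy -0.2368 w 0.091 slope 0.024 z 0.0018
pos [ 0.2051 -0.5636  0.2092] yaw 0.3488 tilt (np.float64(0.0002), np.float64(-0.001)) F [-0.4  0.5  1.2] w 0.996 t 0.15 -> units [ 11.075 -10.463   1.653]
```

{"op": "step_arm", "data": {"targets": [[[1.2, -1.1, 0.1], -0.05, 80], [[2.6, -2.3, 0.3], -0.12, 80], [[4.0, -3.6, 0.5], -0.2, 80], [[5.3, -4.8, 0.7], -0.28, 80], [[6.6, -5.9, 0.9], -0.35, 80], [[7.9, -7.1, 1.0], -0.4, 80], [[9.2, -8.2, 1.1], -0.436, 80], [[10.4, -9.3, 1.2], -0.436, 80]]}}

```text
clock: 0.95
position: [0.3934, -0.212, 0.1749]
tool_rot: [0.0, 0.924, 0.383, 0.0]
contact_force: [0.4, -1.0, -0.1]
width: 0.798
```

```bash
python3 -c "
from h import *
shift([.44,-.125,.17])"
```

```text
pos [ 0.3934 -0.212   0.1749] yaw 0.7857 tilt (np.float64(-0.0), np.float64(0.0004)) F [ 0.4 -1.  -0.1] w 0.798 t 0.95 -> units [ 3.148 -0.952  0.163]
```

{"op": "step_arm", "data": {"targets": [[[1.2, -0.4, 0.1], 0, 80], [[2.1, -0.65, 0.2], 0, 80], [[2.5, -0.76, 0.2], 0, 80], [[2.5, -0.76, 0.2], 0, 80], [[2.5, -0.76, 0.2], 0, 80], [[2.5, -0.76, 0.2], 0, 80], [[2.5, -0.76, 0.2], 0, 80], [[2.5, -0.76, 0.2], 0, 80]]}}

```text
clock: 1.75
position: [0.4296, -0.1454, 0.1692]
tool_rot: [0.0, 0.924, 0.382, -0.0]
contact_force: [0.1, -0.8, -0.6]
width: 0.796
```

```bash
cat >> h.py <<'E'
def circ(z,cx,cy,bands,rad=.05):
    C=cloud(z);X,Y,Z=C[...,0],C[...,1],C[...,2]
    for lo,hi in bands:
        mm=(Z>lo)&(Z<hi)&(abs(X-cx)<rad)&(abs(Y-cy)<rad)&(z['d']>0)
        if mm.sum()>4:
            (a,b),r=cv2.minEnclosingCircle(C[mm][:,:2].astype(np.float32))
            print(lo,mm.sum(),'z',np.median(Z[mm]).round(4),'ext',np.ptp(C[mm],axis=0).round(3),'circ',round(a,4),round(b,4),round(r,4))
E
python3 - <<'E'
from h import *
shift([.44,-.125,.17])
p,d,c=grab('wrist'); cv2.imwrite('pics/wrist1.png',p)
circ(load('wrist'),.44,-.125,[(.016,.024),(.034,.042),(.051,.061)])
E
```

```text
pos [ 0.4296 -0.1454  0.1692] yaw 0.7835 tilt (np.float64(-0.0001), np.float64(0.0001)) F [ 0.1 -0.8 -0.6] w 0.796 t 1.75 -> units [ 0.725 -0.239 -0.028]
0.016 1069 z 0.0199 ext [0.065 0.065 0.007] circ 0.441 -0.1262 0.0332
0.034 695 z 0.0378 ext [0.047 0.052 0.007] circ 0.4423 -0.1256 0.026
0.051 713 z 0.0559 ext [0.036 0.036 0.007] circ 0.4416 -0.1248 0.0181
```

View pics/wrist1.png

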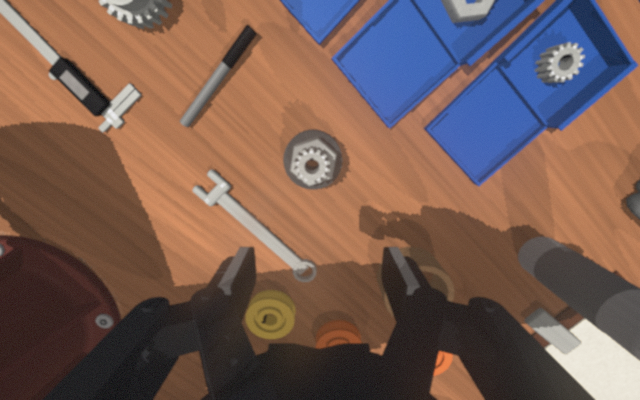

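```bash
python3 - <<'E'
from h import *
z=load('wrist');C=cloud(z);X,Y,Z=C[...,0],C[...,1],C[...,2]
mm=(Z>.033)&(Z<.042)&(np.hypot(X-.442,Y+.1255)<.035)
P=C[mm][:,:2]
for a in range(0,180,5):
    t=np.radians(a);s=P@[np.cos(t),np.sin(t)];print(a,(np.percentile(s,99.5)-np.percentile(s,.5)).round(4),end=' | ')
cv2.imwrite('pics/w1c.png',cv2.resize(z['p'][110:210,260:370],None,fx=6,fy=6,interpolation=cv2.INTER_CUBIC))
print()
shift([.4416,-.1248,.075])
E
```

```text
0 0.0463 | 5 0.0455 | 10 0.046 | 15 0.047 | 20 0.048 | 25 0.0489 | 30 0.0492 | 35 0.0492 | 40 0.049 | 45 0.0487 | 50 0.0481 | 55 0.0472 | 60 0.0462 | 65 0.0458 | 70 0.0467 | 75 0.0478 | 80 0.0485 | 85 0.0494 | 90 0.05 | 95 0.0501 | 100 0.0498 | 105 0.0493 | 110 0.0484 | 115 0.0474 | 120 0.0463 | 125 0.0457 | 130 0.0465 | 135 0.0474 | 140 0.0485 | 145 0.0492 | 150 0.0495 | 155 0.0498 | 160 0.0497 | 165 0.0492 | 170 0.0485 | 175 0.0474 | 
pos [ 0.4297 -0.1453  0.1691] yaw 0.7837 tilt (np.float64(-0.0001), np.float64(0.0001)) F [ 0.1  0.4 -0.3] w 0.803 t 1.8 -> units [ 0.764 -0.204  3.138]
```

View pics/w1c.png

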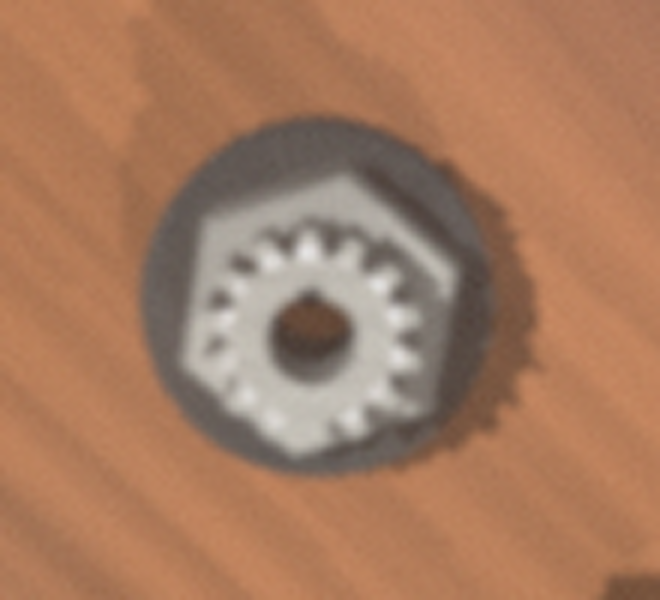

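{"op": "step_arm", "data": {"targets": [[[0.5, -0.15, 0.5], 0, 68], [[0.76, -0.2, 1.5], 0, 68], [[0.76, -0.2, 2.6], 0, 68], [[0.76, -0.2, 3.3], 0, 68], [[0.76, -0.2, 3.6], 0, 68], [[0.76, -0.2, 3.6], 0, 68], [[0.76, -0.2, 3.6], 0, 68], [[0.76, -0.2, 3.6], 0, 68]]}}

```text
clock: 2.6
position: [0.4426, -0.125, 0.0626]
tool_rot: [0.001, 0.924, 0.382, 0.001]
contact_force: [-0.2, -0.6, -0.3]
width: 0.678
```

```bash
python3 - <<'E'
from h import *
shift([.4416,-.1248,.041])
for n in ['side','wrist']:
    p,d,c=grab(n)
    if n=='side': p=cv2.resize(p[180:260,240:360],None,fx=5,fy=5,interpolation=cv2.INTER_CUBIC)
    cv2.imwrite('pics/%s2.png'%n,p)
E
```

```text
pos [ 0.4426 -0.125   0.0626] yaw 0.7846 tilt (np.float64(0.0004), np.float64(0.0022)) F [-0.2 -0.6 -0.3] w 0.678 t 2.6 -> units [-0.019 -0.031  0.721]
```

View pics/wrist2.png

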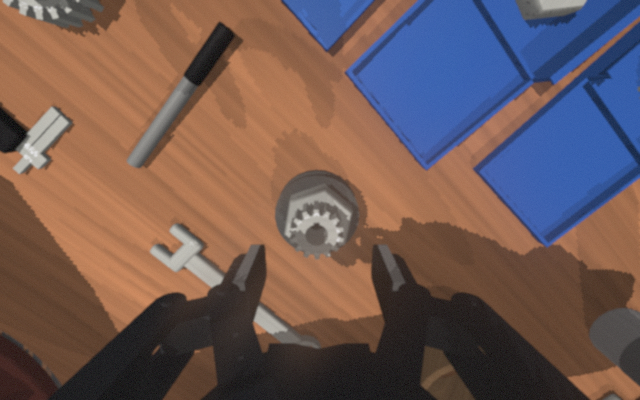

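View pics/side2.png

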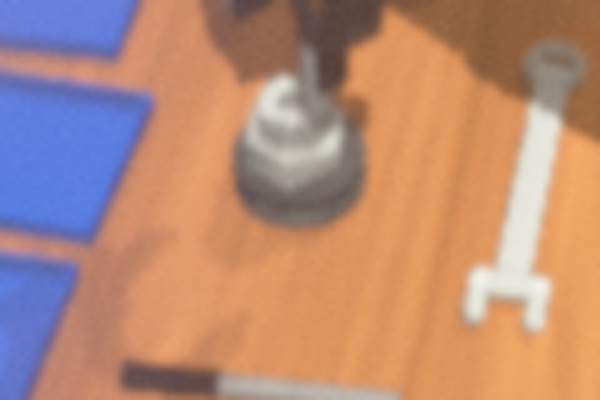

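```bash
python3 - <<'E'
from h import *
z=load('wrist')
def proj(P):
    q=z['pose'][:3,:3].T@(np.array(P)-z['pose'][:3,3]); f=200/np.tan(np.radians(float(z['fovy']))/2)
    return z['cx']+f*q[0]/-q[2], z['cy']-f*q[1]/-q[2]
print(proj([.4426,-.125,.0626]),proj([.4416,-.1248,.056]))
C=cloud(z)
for u,v in [(258,248),(262,255),(380,248),(383,255),(250,262),(316,235)]: print(u,v,C[v,u].round(4))
circ(z,.44,-.125,[(.016,.024),(.034,.042),(.051,.058)],.035)
shift([.4416,-.1248,.041])
E
```

```text
(np.float64(317.25096242850157), np.float64(238.33854306805605)) (np.float64(315.9813104371039), np.float64(234.6574178317859))
258 248 [ 0.4293 -0.0957  0.0966]
262 255 [ 0.428  -0.0997  0.0972]
380 248 [ 0.4733 -0.1395  0.097 ]
383 255 [ 0.4732 -0.1397  0.1039]
250 262 [ 0.4288 -0.0949  0.1106]
316 235 [ 0.4362 -0.1301  0.0406]
0.016 1758 z 0.0199 ext [0.066 0.066 0.008] circ 0.4408 -0.1258 0.0332
0.034 1268 z 0.0378 ext [0.047 0.052 0.008] circ 0.4425 -0.1255 0.0264
0.051 1651 z 0.0558 ext [0.036 0.036 0.007] circ 0.4416 -0.125 0.0184
pos [ 0.4425 -0.1249  0.0623] yaw 0.7847 tilt (np.float64(0.0003), np.float64(0.0018)) F [ 0.6 -0.2  0.4] w 0.677 t 2.7 -> units [-0.019 -0.023  0.708]
```

{"op": "step_arm", "data": {"targets": [[[0, 0, 0.4], 0, 68], [[0, 0, 0.7], 0, 68], [[0, 0, 0.7], 0, 68], [[0, 0, 0.7], 0, 30], [[0, 0, 0.7], 0, 30], [[0, 0, 0.7], 0, 30], [[0, 0, 0.7], 0, 30], [[0, 0, 0.7], 0, 30]]}}

```text
clock: 3.5
position: [0.4419, -0.1245, 0.0403]
tool_rot: [0.0, 0.924, 0.382, 0.0]
contact_force: [0.1, -0.3, -0.2]
width: 0.299
```

```bash
python3 - <<'E'
from h import *
for n in ['side','wrist']:
    p,d,c=grab(n)
    p=cv2.resize(p[180:260,240:360],None,fx=5,fy=5,interpolation=cv2.INTER_CUBIC) if n=='side' else cv2.resize(p[150:330,200:440],None,fx=3,fy=3)
    cv2.imwrite('pics/%s3.png'%n,p)
print(status.state()['width'])
E
```

```text
0.2980080749826729
```

View pics/wrist3.png

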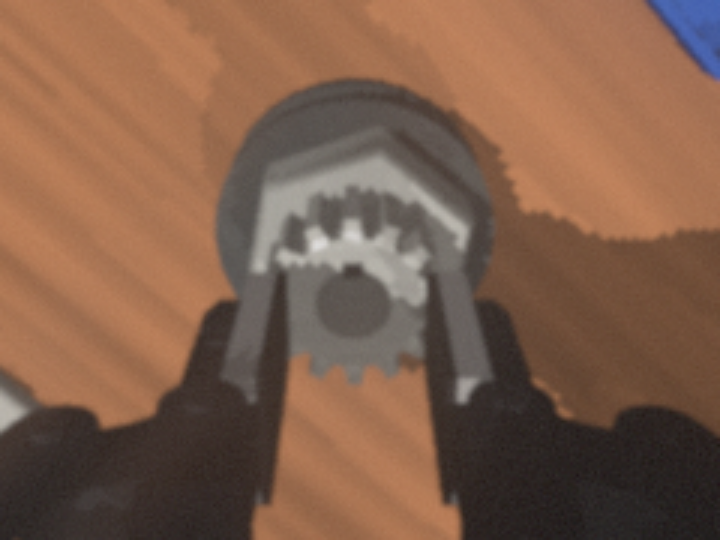

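View pics/side3.png

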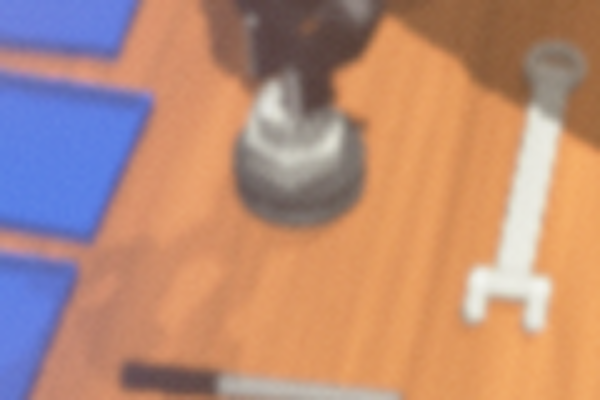

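{"op": "step_arm", "data": {"targets": [[[0, 0, 0], 0, 10], [[0, 0, 0], 0, 10], [[0, 0, 0], 0, 10], [[0, 0, 0], 0, 10], [[0, 0, 0], 0, 10], [[0, 0, -0.1], 0, 10], [[0, 0, -0.2], 0, 10], [[0, 0, -0.3], 0, 10]]}}

```text
clock: 4.4
position: [0.4419, -0.1245, 0.0495]
tool_rot: [0.0, 0.924, 0.382, 0.0]
contact_force: [0.7, -0.4, -0.3]
width: 0.103
```

```bash
python3 - <<'E'
from h import *
for n in ['side','wrist']:
    p,d,c=grab(n)
    p=cv2.resize(p[180:260,240:360],None,fx=5,fy=5,interpolation=cv2.INTER_CUBIC) if n=='side' else cv2.resize(p[150:330,200:440],None,fx=3,fy=3)
    cv2.imwrite('pics/%s4.png'%n,p)
shift([.605,-.238,.2])
E
```

```text
pos [ 0.4421 -0.1246  0.0498] yaw 0.7848 tilt (np.float64(0.0001), np.float64(0.001)) F [ 0.7 -0.9 -0.4] w 0.103 t 4.5 -> units [ 1.171  6.515 -5.001]
```

View pics/wrist4.png

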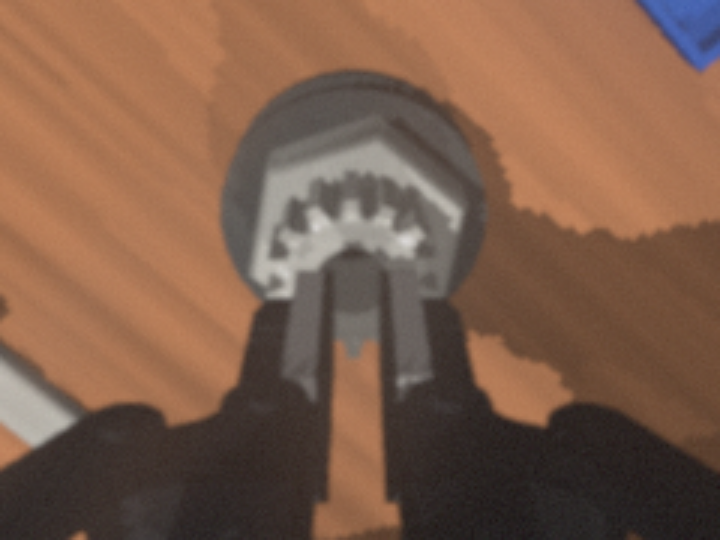

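View pics/side4.png

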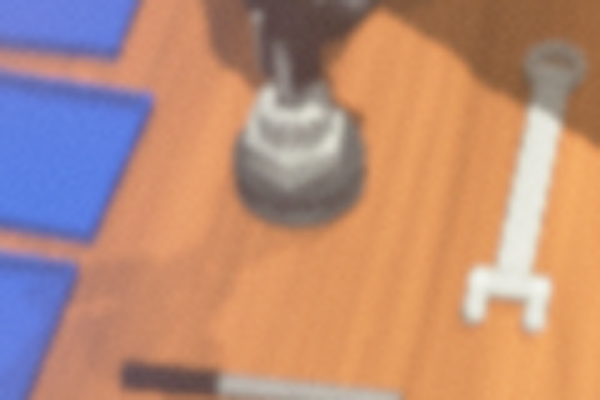

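```bash
python3 - <<'E'
from h import *
z=load('wrist');C=cloud(z)
# crop px -> full: u=200+x/3, v=150+y/3
for x,y in [(320,275),(315,285),(310,300),(305,330),(300,360),(398,275),(403,285),(410,330)]:
    u=200+x//3;v=150+y//3; print(x,y,C[v,u].round(4))
z=load('side');C=cloud(z)
for x,y in [(283,95),(285,85),(287,70),(295,95),(300,80),(290,105)]:
    u=240+x//5;v=180+y//5; print('s',x,y,C[v,u].round(4))
E
```

```text
320 275 [ 0.446  -0.1124  0.0766]
315 285 [ 0.4461 -0.1119  0.0818]
310 300 [ 0.4458 -0.1112  0.0877]
305 330 [ 0.4446 -0.1116  0.0954]
300 360 [ 0.4446 -0.1116  0.104 ]
398 275 [ 0.4558 -0.1223  0.0763]
403 285 [ 0.4566 -0.1226  0.0816]
410 330 [ 0.4563 -0.1232  0.0955]
s 283 95 [ 0.4458 -0.1245  0.0567]
s 285 85 [ 0.4389 -0.1097  0.0788]
s 287 70 [ 0.4377 -0.1069  0.0913]
s 295 95 [ 0.4402 -0.1309  0.0515]
s 300 80 [ 0.4311 -0.1074  0.0855]
s 290 105 [ 0.4429 -0.1305  0.0446]
```

{"op": "step_arm", "data": {"targets": [[[0, 0, -0.4], 0, 60], [[0, 0, -0.4], 0, 60], [[0, 0, -0.4], 0, 60], [[0, 0, -0.4], 0, 60], [[0, 0, 0.3], 0, 60], [[0, 0, 0.5], 0, 60], [[0, 0, 0.5], 0, 60], [[0, 0, 0.5], 0, 60]]}}

```text
clock: 5.3
position: [0.4418, -0.1243, 0.0344]
tool_rot: [-0.0, 0.924, 0.382, -0.0]
contact_force: [-0.3, 0.8, -0.3]
width: 0.6
```

```bash
cat >> h.py <<'E'
def tips(z):
    # lowest finger points seen by wrist cam, each side, in tool-centred coords
    s=status.state();C=cloud(z);q=s['tool_rot'];M=R.from_quat([q[1],q[2],q[3],q[0]]).as_matrix()
    Q=(C-s['position'])@M
    for sg in (-1,1):
        m=(z['d']>0)&(z['d']<.9)&(Q[...,1]*sg>.0)&(abs(Q[...,1])<.065)&(abs(Q[...,0])<.02)&(Q[...,2]<0.05)&(C[...,2]>.062)
        if m.sum()>10:
            zz=np.sort(Q[m][:,2])[::-1][:15]; mm=m&(Q[...,2]>zz[-1]-.004)
            print('side',sg,'tip tool-z',zz[[0,7,14]].round(4),'y',np.percentile(Q[mm][:,1],[5,50,95]).round(4),'x',np.percentile(Q[mm][:,0],[5,95]).round(4))
E
python3 - <<'E'
from h import *
s=shift([.4416,-.1248,.022])
p,d,c=grab('wrist');cv2.imwrite('pics/wrist5.png',cv2.resize(p[150:330,200:440],None,fx=3,fy=3))
tips(load('wrist'))
E
```

```text
pos [ 0.4418 -0.1243  0.0344] yaw 0.7848 tilt (np.float64(-0.0001), np.float64(-0.0001)) F [-0.3  0.8 -0.3] w 0.6 t 5.3 -> units [-0.014  0.007  0.413]
side -1 tip tool-z [-0.0274 -0.0278 -0.0282] y [-0.0328 -0.0252 -0.0249] x [-0.0092  0.0115]
side 1 tip tool-z [-0.0273 -0.0277 -0.028 ] y [0.026  0.0263 0.0323] x [-0.0093  0.0115]
```

View pics/wrist5.png

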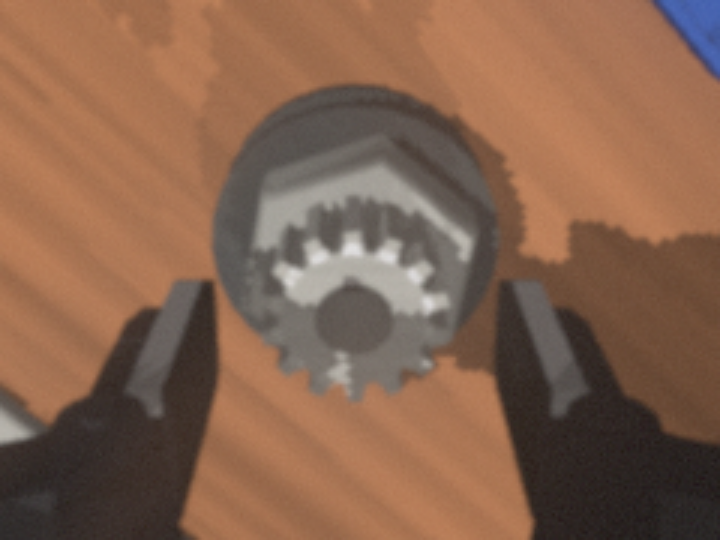

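```bash
sed -i "s/&(C\[...,2\]>.062)/\&(C[...,2]>zmin)/; s/def tips(z)/def tips(z,zmin=.04,ymin=.022)/; s/(Q\[...,1\]\*sg>.0)/(Q[...,1]*sg>ymin)/" h.py; python3 - <<'E'
from h import *
tips(load('wrist'))
E
```

```text
side -1 tip tool-z [-0.024  -0.0253 -0.0261] y [-0.0304 -0.0251 -0.0249] x [-0.0088  0.0112]
side 1 tip tool-z [-0.0233 -0.0254 -0.0263] y [0.026  0.0262 0.0317] x [-0.0083  0.0114]
```

{"op": "step_arm", "data": {"targets": [[[0, 0, 0.25], 0, 60], [[0, 0, 0.48], 0, 60], [[0, 0, 0.48], 0, 60], [[0, 0, 0.48], 0, 60], [[0, 0, 0.48], 0, 50], [[0, 0, 0.48], 0, 46], [[0, 0, 0.48], 0, 46], [[0, 0, 0.48], 0, 46]]}}

```text
clock: 6.15
position: [0.4419, -0.1245, 0.0199]
tool_rot: [0.0, 0.924, 0.382, 0.0]
contact_force: [0.1, 0.1, -0.3]
width: 0.46
```

```bash
python3 - <<'E'
from h import *
s=shift([.4416,-.1248,.022])
for n in ['side','wrist']:
    p,d,c=grab(n)
    p=cv2.resize(p[180:260,240:360],None,fx=5,fy=5,interpolation=cv2.INTER_CUBIC) if n=='side' else cv2.resize(p[150:330,200:440],None,fx=3,fy=3)
    cv2.imwrite('pics/%s6.png'%n,p)
tips(load('wrist'),.039,.019)
E
```

```text
pos [ 0.4419 -0.1245  0.0199] yaw 0.7848 tilt (np.float64(-0.0), np.float64(0.0004)) F [ 0.1  0.1 -0.3] w 0.46 t 6.15 -> units [-0.015  0.001 -0.072]
side -1 tip tool-z [-0.0268 -0.0278 -0.0286] y [-0.0303 -0.0235 -0.0195] x [0.0071 0.0117]
side 1 tip tool-z [-0.0193 -0.0242 -0.0252] y [0.0204 0.0205 0.0257] x [-0.0083  0.0115]
```

View pics/wrist6.png

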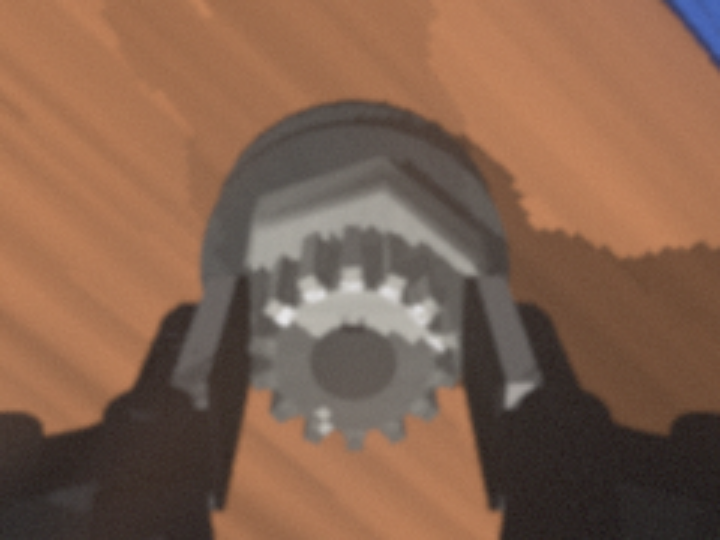

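View pics/side6.png

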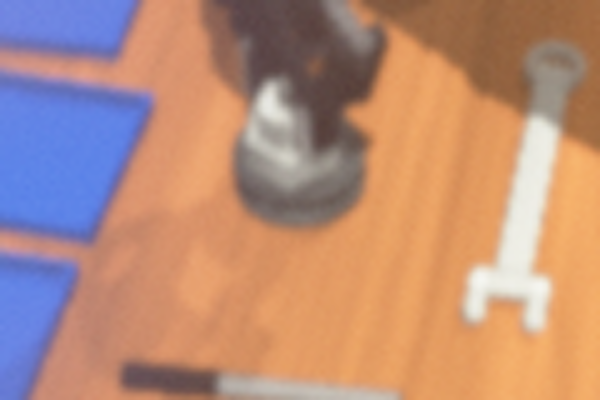

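{"op": "step_arm", "data": {"targets": [[[0, 0, 0], 0, 30], [[0, 0, 0], 0, 30], [[0, 0, 0], 0, 30], [[0, 0, 0], 0, 30], [[0, 0, 0], 0, 30], [[0, 0, -0.1], 0, 30], [[0, 0, -0.2], 0, 30], [[0, 0, -0.3], 0, 30]]}}

```text
clock: 7.05
position: [0.4416, -0.1243, 0.0288]
tool_rot: [-0.0, 0.924, 0.382, -0.0]
contact_force: [-0.1, -0.0, -0.3]
width: 0.396
```

```bash
python3 - <<'E'
from h import *
for n in ['side','wrist']:
    p,d,c=grab(n)
    p=cv2.resize(p[180:260,240:360],None,fx=5,fy=5,interpolation=cv2.INTER_CUBIC) if n=='side' else cv2.resize(p[150:330,200:440],None,fx=3,fy=3)
    cv2.imwrite('pics/%s7.png'%n,p)
shift([.605,-.238,.1])
circ(load('wrist'),.44,-.125,[(.016,.024),(.034,.042)],.035)
E
```

```text
pos [ 0.442  -0.1245  0.0291] yaw 0.7848 tilt (np.float64(0.0001), np.float64(0.0006)) F [-0.2 -1.  -0.4] w 0.393 t 7.15 -> units [ 1.172  6.517 -2.358]
0.016 1929 z 0.0199 ext [0.062 0.061 0.008] circ 0.441 -0.1257 0.0332
0.034 1649 z 0.0377 ext [0.038 0.041 0.006] circ 0.4477 -0.1219 0.024
```

View pics/wrist7.png

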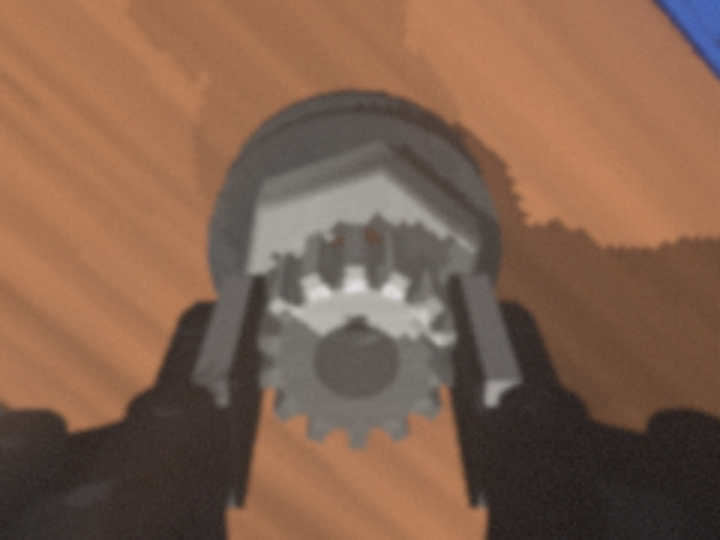

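View pics/side7.png

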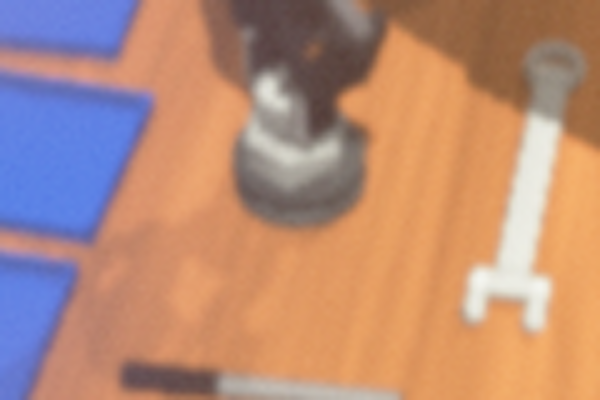

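{"op": "step_arm", "data": {"targets": [[[0, 0, -0.6], 0, 30], [[0, 0.2, -1.1], 0, 30], [[0.2, 1.2, -1.36], 0, 30], [[0.4, 2.2, -1.36], 0, 30], [[0.6, 3.3, -1.36], 0, 30], [[0.8, 4.4, -1.36], 0, 30], [[1.0, 5.5, -1.36], 0, 30], [[1.1, 6.2, -1.36], 0, 30]]}}

```text
clock: 7.95
position: [0.598, -0.2339, 0.0689]
tool_rot: [0.0, 0.924, 0.382, 0.0]
contact_force: [-0.2, -0.6, -0.4]
width: 0.395
```

{"op": "step_arm", "data": {"targets": [[[0.07, 0.3, 0], 0, 30], [[0.07, 0.3, 0], 0, 30], [[0.07, 0.3, 0.3], 0, 30], [[0.07, 0.3, 0.6], 0, 30], [[0.07, 0.3, 0.9], 0, 30], [[0.07, 0.3, 1.2], 0, 30], [[0.07, 0.3, 1.2], 0, 30], [[0.07, 0.3, 1.2], 0, 30]]}}

```text
clock: 8.75
position: [0.6041, -0.2373, 0.0333]
tool_rot: [-0.0, 0.924, 0.382, -0.0]
contact_force: [0.5, -0.3, -1.1]
width: 0.397
```

```bash
python3 - <<'E'
from h import *
shift([.605,-.238,-.015])
for n in ['wrist']:
    p,d,c=grab(n)
    cv2.imwrite('pics/%s8.png'%n,p)
E
```

```text
pos [ 0.6041 -0.2373  0.0333] yaw 0.7849 tilt (np.float64(-0.0002), np.float64(-0.0005)) F [ 0.5 -0.3 -1.1] w 0.397 t 8.75 -> units [0.005 0.037 1.608]
```

View pics/wrist8.png

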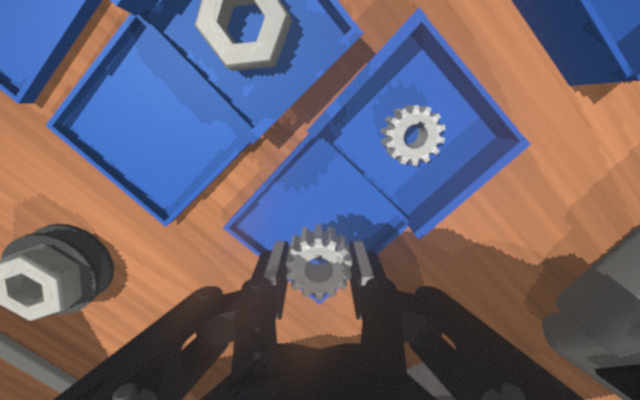

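```bash
python3 - <<'E'
from h import *
z=load('wrist')
P=at_z(z,[226,322,410],[228,135,230],.010); print(P.round(4))
C=cloud(z)
hsv=cv2.cvtColor(z['p'],cv2.COLOR_BGR2HSV)
b=((hsv[...,0]>98)&(hsv[...,0]<128)&(hsv[...,1]>110))&(z['d']>0)
for nm,(cx,cy) in dict(nut=(.575,-.1145),pinion=(.605,-.238)).items():
    m=b&(abs(C[...,0]-cx)<.06)&(abs(C[...,1]-cy)<.058)&(C[...,2]<.014)
    Q=C[m];Q=Q[Q[:,0]<cx+.044];r=cv2.minAreaRect(Q[:,:2].astype(np.float32));print(nm,r,Q[:,:2].min(0),Q[:,:2].max(0))
E
```

```text
[[ 0.5554 -0.1933  0.01  ]
 [ 0.6503 -0.1956  0.01  ]
 [ 0.6478 -0.2879  0.01  ]]
nut ((0.5736222267150879, -0.11548875272274017), (0.09719862043857574, 0.0932304784655571), 88.14620208740234) [ 0.52597968 -0.16533643] [ 0.61899958 -0.06586594]
pinion ((0.6025837063789368, -0.2378227263689041), (0.09498675912618637, 0.09538165479898453), 1.5152727365493774) [ 0.55440482 -0.28653805] [ 0.64899606 -0.18913537]
```

{"op": "step_arm", "data": {"targets": [[[-0.03, 0.02, 0.4], 0, 30], [[-0.03, 0.02, 0.8], 0, 30], [[-0.03, 0.02, 1.1], 0, 30], [[-0.03, 0.02, 1.35], 0, 30], [[-0.03, 0.02, 1.5], 0, 30], [[-0.03, 0.02, 1.55], 0, 30], [[-0.03, 0.02, 1.58], 0, 30], [[-0.03, 0.02, 1.58], 0, 30]]}}

```text
clock: 9.6
position: [0.6044, -0.2388, -0.0135]
tool_rot: [0.0, 0.924, 0.382, 0.0]
contact_force: [-0.8, -0.2, -0.3]
width: 0.392
```

{"op": "step_arm", "data": {"targets": [[[0, 0, 0.03], 0, 30], [[0, 0, 0.05], 0, 30], [[0, 0, 0.06], 0, 30], [[0, 0, 0.06], 0, 30], [[0, 0, 0.06], 0, 42], [[0, 0, 0.06], 0, 46], [[0, 0, 0.06], 0, 52], [[0, 0, 0.06], 0, 56]]}}

```text
clock: 10.4
position: [0.6043, -0.2387, -0.0156]
tool_rot: [0.0, 0.924, 0.382, 0.0]
contact_force: [0.6, 0.5, -0.5]
width: 0.56
```

{"op": "step_arm", "data": {"targets": [[[0, 0, -0.3], 0, 56], [[0, 0, -0.8], 0, 56], [[0, 0, -1.6], 0, 62], [[0, 0, -2.6], 0, 70], [[0, 0, -3.3], 0, 70], [[0, 0, -3.6], 0, 70], [[0, 0, -3.6], 0, 70], [[0, 0, -3.6], 0, 70]]}}

```text
clock: 11.2
position: [0.6039, -0.2384, 0.0916]
tool_rot: [-0.0, 0.924, 0.382, -0.0]
contact_force: [0.3, 0.2, 0.0]
width: 0.702
```

```bash
python3 - <<'E'
from h import *
p,d,c=grab('wrist')
cv2.imwrite('pics/wrist9.png',p)
circ(load('wrist'),.604,-.239,[(.012,.026)],.04)
circ(load('wrist'),.44,-.125,[(.016,.024),(.034,.042)],.035)
shift([.4423,-.1256,.08])
E
```

```text
0.012 994 z 0.0198 ext [0.036 0.036 0.01 ] circ 0.6044 -0.2395 0.0183
0.016 1554 z 0.0199 ext [0.062 0.066 0.008] circ 0.4418 -0.1267 0.0337
0.034 1880 z 0.0377 ext [0.048 0.052 0.006] circ 0.4437 -0.1256 0.0263
pos [ 0.6036 -0.2382  0.091 ] yaw 0.7848 tilt (np.float64(-0.0005), np.float64(-0.0017)) F [-1.  -0.  -0.2] w 0.701 t 11.25 -> units [-1.15  -6.454  0.378]
```

View pics/wrist9.png

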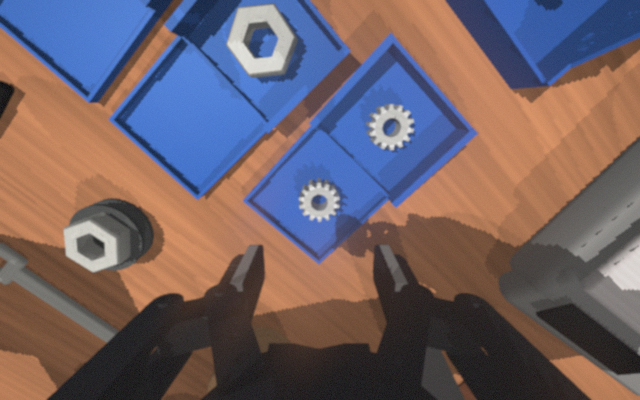

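{"op": "step_arm", "data": {"targets": [[[-0.2, -1.0, 0.1], 0.04, 70], [[-0.3, -2.0, 0.2], 0.08, 70], [[-0.5, -3.0, 0.38], 0.12, 70], [[-0.7, -4.1, 0.38], 0.16, 70], [[-0.9, -5.2, 0.38], 0.175, 70], [[-1.1, -6.1, 0.38], 0.175, 70], [[-1.15, -6.45, 0.38], 0.175, 70], [[-1.15, -6.45, 0.38], 0.175, 70]]}}

```text
clock: 12.05
position: [0.4417, -0.125, 0.0798]
tool_rot: [-0.001, 0.954, 0.3, -0.001]
contact_force: [0.6, -0.0, -0.1]
width: 0.701
```

```bash
python3 - <<'E'
from h import *
p,d,c=grab('wrist')
cv2.imwrite('pics/wrist10.png',p)
z=load('wrist');circ(z,.44,-.125,[(.016,.024),(.034,.042)],.035)
C=cloud(z);X,Y,Z=C[...,0],C[...,1],C[...,2]
mm=(Z>.035)&(Z<.041)&(np.hypot(X-.442,Y+.1255)<.035);P=C[mm][:,:2]
for a in range(110,140,3):
    t=np.radians(a);s=P@[np.cos(t),np.sin(t)];print(a,(np.percentile(s,99.5)-np.percentile(s,.5)).round(4),end=' | ')
shift([.4423,-.1256,-.002])
E
```

```text
0.016 1783 z 0.0199 ext [0.066 0.066 0.008] circ 0.4409 -0.1261 0.0334
0.034 2145 z 0.0378 ext [0.047 0.052 0.006] circ 0.4424 -0.1253 0.0264
110 0.047 | 113 0.0466 | 116 0.046 | 119 0.0454 | 122 0.0451 | 125 0.0451 | 128 0.0457 | 131 0.046 | 134 0.0465 | 137 0.047 | pos [ 0.4426 -0.1258  0.0801] yaw 0.6099 tilt (np.float64(-0.0004), np.float64(-0.0005)) F [-0.6 -0.5  0.1] w 0.703 t 12.1 -> units [-0.004 -0.009  2.738]
```

View pics/wrist10.png

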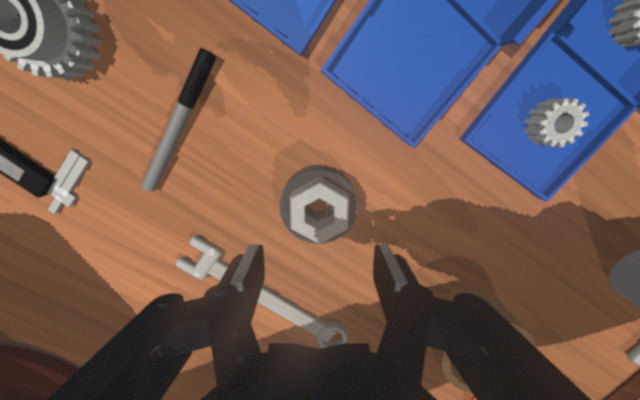

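{"op": "step_arm", "data": {"targets": [[[0, 0, 0.9], 0, 70], [[0, 0, 1.8], 0, 70], [[0, 0, 2.3], 0, 66], [[0, 0, 2.6], 0, 64], [[0, 0, 2.7], 0, 64], [[0, 0, 2.7], 0, 64], [[0, 0, 2.7], 0, 64], [[0, 0, 2.7], 0, 64]]}}

```text
clock: 12.9
position: [0.4437, -0.1265, 0.0008]
tool_rot: [0.001, 0.954, 0.3, 0.0]
contact_force: [-0.3, -0.1, -0.3]
width: 0.636
```

```bash
python3 - <<'E'
from h import *
p,d,c=grab('wrist')
cv2.imwrite('pics/wrist11.png',cv2.resize(p[150:330,200:440],None,fx=3,fy=3))
z=load('wrist');tips(z,.0215,.026)
shift([.4423,-.1256,-.002])
E
```

```text
side -1 tip tool-z [-0.0209 -0.0263 -0.0269] y [-0.0309 -0.0265 -0.0263] x [-0.0081  0.0116]
side 1 tip tool-z [-0.0208 -0.0262 -0.0269] y [0.028  0.0282 0.0334] x [-0.0081  0.0115]
pos [ 0.4436 -0.1264  0.0007] yaw 0.6098 tilt (np.float64(0.0004), np.float64(0.0013)) F [ 0.5 -0.4  0.6] w 0.64 t 12.95 -> units [-0.02  -0.048  0.089]
```

View pics/wrist11.png

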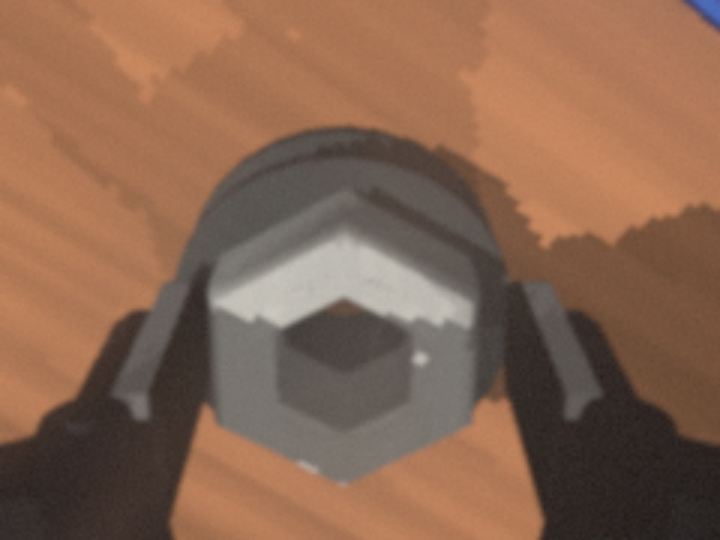

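{"op": "step_arm", "data": {"targets": [[[0, 0, 0.05], 0, 55], [[0, 0, 0.05], 0, 40], [[0, 0, 0.05], 0, 40], [[0, 0, 0.05], 0, 40], [[0, 0, 0.05], 0, 40], [[0, 0, 0.05], 0, 40], [[0, 0, -0.1], 0, 40], [[0, 0, -0.3], 0, 40]]}}

```text
clock: 13.75
position: [0.4427, -0.1258, 0.0088]
tool_rot: [-0.0, 0.954, 0.3, -0.0]
contact_force: [-0.1, 0.3, -1.7]
width: 0.524
```

```bash
python3 - <<'E'
from h import *
for n in ['side','wrist']:
    p,d,c=grab(n)
    p=cv2.resize(p[180:260,240:360],None,fx=5,fy=5,interpolation=cv2.INTER_CUBIC) if n=='side' else cv2.resize(p[150:330,200:440],None,fx=3,fy=3)
    cv2.imwrite('pics/%s12.png'%n,p)
shift([.574,-.1145,.06])
E
```

```text
pos [ 0.4435 -0.1264  0.0098] yaw 0.6098 tilt (np.float64(0.0004), np.float64(0.0012)) F [-0.9  0.2 -2.2] w 0.522 t 13.85 -> units [ 3.793  2.168 -1.668]
```

View pics/side12.png

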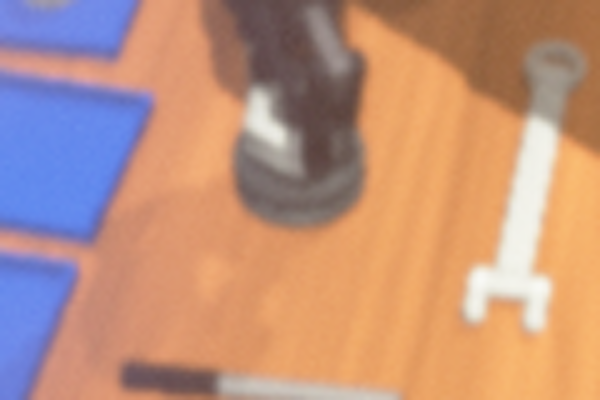

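View pics/wrist12.png

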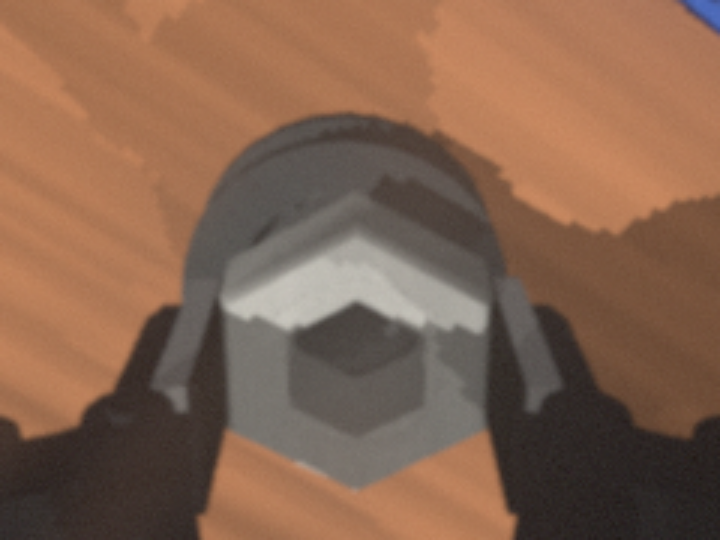

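{"op": "step_arm", "data": {"targets": [[[0, 0, -0.7], 0, 40], [[0.1, 0.1, -1.4], 0, 40], [[0.8, 0.5, -1.67], 0, 40], [[1.7, 1.0, -1.67], 0, 40], [[2.7, 1.6, -1.67], 0, 40], [[3.5, 2.0, -1.67], 0, 40], [[3.79, 2.17, -1.67], 0, 40], [[3.79, 2.17, -1.67], 0, 40]]}}

```text
clock: 14.65
position: [0.5743, -0.1141, 0.0585]
tool_rot: [-0.0, 0.954, 0.301, -0.0]
contact_force: [0.0, 0.4, -2.6]
width: 0.525
```

```bash
python3 - <<'E'
from h import *
p,d,c=grab('wrist'); cv2.imwrite('pics/wrist13.png',p)
z=load('wrist');C=cloud(z)
hsv=cv2.cvtColor(z['p'],cv2.COLOR_BGR2HSV)
b=((hsv[...,0]>98)&(hsv[...,0]<128)&(hsv[...,1]>110))&(z['d']>0)
for nm,(cx,cy) in dict(nut=(.574,-.1145)).items():
    m=b&(abs(C[...,0]-cx)<.06)&(abs(C[...,1]-cy)<.058)&(C[...,2]<.014)
    Q=C[m];Q=Q[Q[:,0]<cx+.044];r=cv2.minAreaRect(Q[:,:2].astype(np.float32));print(nm,r,Q[:,:2].min(0),Q[:,:2].max(0))
shift([.574,-.1145,-.018])
E
```

```text
nut ((0.5738179683685303, -0.11587337404489517), (0.09550409018993378, 0.09213623404502869), 87.61277770996094) [ 0.52672793 -0.16545059] [ 0.61798955 -0.06690931]
pos [ 0.5734 -0.1141  0.0585] yaw 0.6104 tilt (np.float64(-0.0007), np.float64(-0.0008)) F [ 0.7  0.8 -2.2] w 0.523 t 14.7 -> units [0.011 0.025 2.551]
```

View pics/wrist13.png

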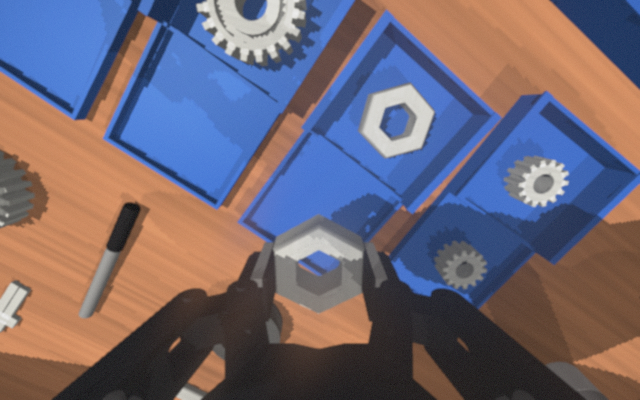

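Nut held level over the nut bin's empty front compartment. Lower, release, rise.

{"op": "step_arm", "data": {"targets": [[[0, 0.03, 0.8], 0, 40], [[0, 0.03, 1.5], 0, 40], [[0, 0.03, 2.0], 0, 40], [[0, 0.03, 2.3], 0, 40], [[0, 0.03, 2.45], 0, 40], [[0, 0.03, 2.5], 0, 40], [[0, 0.03, 2.53], 0, 40], [[0, 0.03, 2.55], 0, 40]]}}

```text
clock: 15.5
position: [0.5746, -0.1153, -0.0168]
tool_rot: [0.0, 0.954, 0.3, 0.0]
contact_force: [0.7, -0.3, -1.3]
width: 0.525
```

{"op": "step_arm", "data": {"targets": [[[0, 0, 0], 0, 40], [[0, 0, 0], 0, 54], [[0, 0, 0], 0, 60], [[0, 0, 0], 0, 66], [[0, 0, 0], 0, 68], [[0, 0, 0], 0, 68], [[0, 0, -0.5], 0, 68], [[0, 0, -1.2], 0, 68]]}}

```text
clock: 16.3
position: [0.5731, -0.1147, 0.0186]
tool_rot: [-0.001, 0.954, 0.3, -0.001]
contact_force: [0.4, -0.8, 0.5]
width: 0.68
```

```bash
python3 - <<'E'
from h import *
shift([.441,-.126,.07])
p,d,c=grab('wrist'); cv2.imwrite('pics/wrist14.png',p)
circ(load('wrist'),.574,-.115,[(.012,.026)],.04)
E
```

```text
pos [ 0.5731 -0.1147  0.0186] yaw 0.6098 tilt (np.float64(-0.0012), np.float64(-0.0017)) F [ 0.4 -0.8  0.5] w 0.68 t 16.3 -> units [-3.829 -2.215 -1.704]
0.012 3433 z 0.0198 ext [0.048 0.052 0.01 ] circ 0.5748 -0.1158 0.0264
```

View pics/wrist14.png

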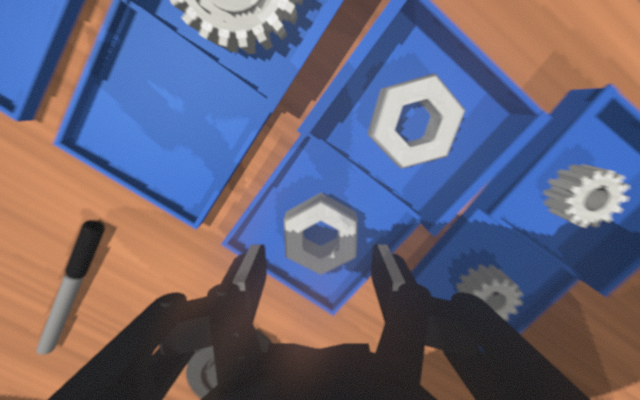

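{"op": "step_arm", "data": {"targets": [[[0, 0, -0.7], 0, 75], [[-0.1, -0.1, -1.4], 0, 90], [[-0.9, -0.5, -1.5], -0.04, 95], [[-1.8, -1.0, -1.5], -0.08, 95], [[-2.8, -1.6, -1.5], -0.13, 95], [[-3.6, -2.1, -1.5], -0.175, 95], [[-3.83, -2.21, -1.5], -0.175, 95], [[-3.83, -2.21, -1.5], -0.175, 95]]}}

```text
clock: 17.15
position: [0.442, -0.127, 0.0646]
tool_rot: [0.001, 0.924, 0.382, 0.001]
contact_force: [0.6, -0.1, -0.5]
width: 0.95
```

```bash
python3 - <<'E'
from h import *
p,d,c=grab('wrist'); cv2.imwrite('pics/wrist15.png',p)
circ(load('wrist'),.441,-.126,[(.012,.026)],.045)
tips(load('wrist'),.04)
shift([.441,-.1262,-.022])
E
```

```text
0.012 4860 z 0.0198 ext [0.066 0.066 0.01 ] circ 0.4407 -0.1258 0.0334
side -1 tip tool-z [-0.0324 -0.0331 -0.0336] y [-0.0424 -0.0403 -0.04  ] x [-0.0089  0.0106]
side 1 tip tool-z [-0.0325 -0.0334 -0.0338] y [0.0407 0.0409 0.0439] x [-0.0094  0.0109]
pos [ 0.4427 -0.1271  0.0645] yaw 0.7833 tilt (np.float64(0.0006), np.float64(0.0022)) F [ 0.4 -0.5  0.4] w 0.949 t 17.2 -> units [-0.022 -0.067  2.883]
```

View pics/wrist15.png

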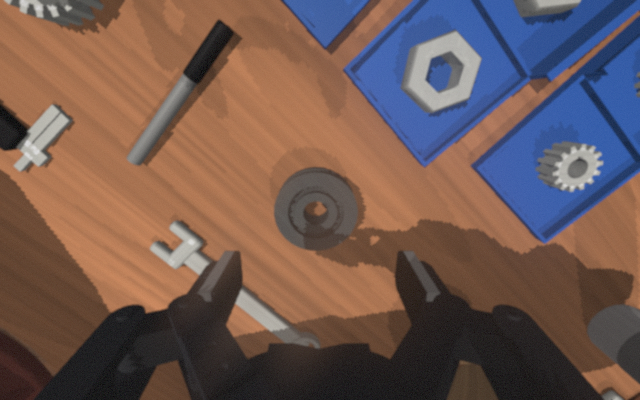

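```bash
python3 - <<'E'
from h import *
z=load('wrist');C=cloud(z)
for u,v in [(175,232),(195,245),(160,250),(220,275),(290,335),(150,150)]: print((u,v),C[v,u].round(4))
shift([.441,-.1262,-.018])
E
```

```text
(175, 232) [ 0.3405 -0.0568  0.0067]
(195, 245) [ 0.3434 -0.0764  0.0079]
(160, 250) [ 0.3182 -0.0578  0.0081]
(220, 275) [ 0.4208 -0.0896  0.123 ]
(290, 335) [ 0.3291 -0.2017  0.0064]
(150, 150) [ 0.3836 -0.0014  0.0061]
pos [ 0.4427 -0.1271  0.0645] yaw 0.7833 tilt (np.float64(0.0006), np.float64(0.0022)) F [ 0.4 -0.5  0.4] w 0.949 t 17.2 -> units [-0.022 -0.067  2.75 ]
```

Clear of the wrench. Descend and grip the pulley.

{"op": "step_arm", "data": {"targets": [[[0, -0.05, 0.9], 0, 95], [[0, -0.05, 1.7], 0, 95], [[0, -0.05, 2.3], 0, 95], [[0, -0.05, 2.6], 0, 95], [[0, -0.05, 2.75], 0, 95], [[0, -0.05, 2.75], 0, 95], [[0, -0.05, 2.75], 0, 88], [[0, -0.05, 2.75], 0, 82]]}}

```text
clock: 18.0
position: [0.4416, -0.1259, -0.0181]
tool_rot: [0.001, 0.924, 0.382, 0.0]
contact_force: [-0.3, -0.1, 0.8]
width: 0.819
```

{"op": "step_arm", "data": {"targets": [[[0, 0, 0], 0, 65], [[0, 0, 0], 0, 60], [[0, 0, 0], 0, 60], [[0, 0, 0], 0, 60], [[0, 0, 0], 0, 60], [[0, 0, -0.05], 0, 60], [[0, 0, -0.2], 0, 60], [[0, 0, -0.4], 0, 60]]}}

```text
clock: 18.8
position: [0.4404, -0.1252, -0.0071]
tool_rot: [-0.0, 0.924, 0.382, -0.0]
contact_force: [0.2, 0.1, -4.5]
width: 0.743
```

```bash
python3 - <<'E'
from h import *
p,d,c=grab('wrist'); cv2.imwrite('pics/wrist16.png',p)
C=cloud(load('wrist'))
shift([.578,.238,.07])
E
```

```text
pos [ 0.4411 -0.1256 -0.0058] yaw 0.7848 tilt (np.float64(0.0001), np.float64(0.0007)) F [ 0.9 -0.1 -3. ] w 0.744 t 18.85 -> units [11.795 -5.35  -2.53 ]
```

View pics/wrist16.png

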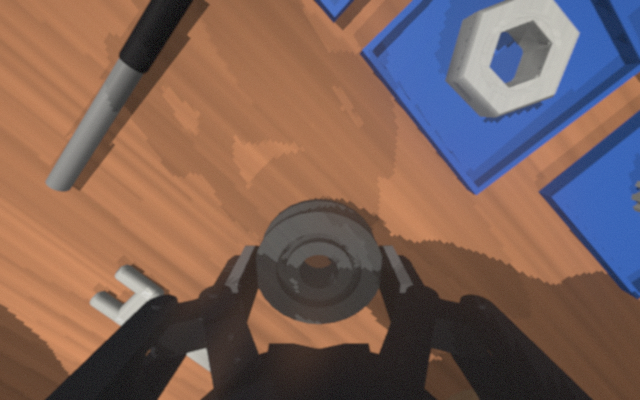

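{"op": "step_arm", "data": {"targets": [[[0, 0, -0.8], 0, 60], [[0, 0, -1.6], 0, 60], [[0.8, -0.4, -2.3], 0, 60], [[2.1, -0.9, -2.53], 0, 60], [[3.5, -1.6, -2.53], 0, 60], [[4.9, -2.2, -2.53], 0, 60], [[6.3, -2.8, -2.53], 0, 60], [[7.7, -3.5, -2.53], 0, 60]]}}

```text
clock: 19.65
position: [0.5308, 0.1139, 0.0691]
tool_rot: [0.0, 0.924, 0.382, 0.0]
contact_force: [1.3, -1.4, -2.7]
width: 0.741
```

```bash
python3 - <<'E'
from h import *
shift([.578,.238,.07])
E
```

```text
pos [0.5308 0.1139 0.0691] yaw 0.7846 tilt (np.float64(0.0003), np.float64(0.0007)) F [ 1.3 -1.4 -2.7] w 0.741 t 19.65 -> units [ 4.038 -1.815 -0.03 ]
```

{"op": "step_arm", "data": {"targets": [[[1.2, -0.5, 0], 0, 60], [[2.5, -1.1, 0], 0, 60], [[3.5, -1.6, 0], 0, 60], [[4.0, -1.8, 0], 0, 60], [[4.0, -1.8, 0], 0, 60], [[4.0, -1.8, 0], 0, 60], [[4.0, -1.8, 0.3], 0, 60], [[4.0, -1.8, 0.6], 0, 60]]}}

```text
clock: 20.45
position: [0.5768, 0.2342, 0.0503]
tool_rot: [0.0, 0.924, 0.382, 0.0]
contact_force: [0.2, 0.2, -4.0]
width: 0.744
```

```bash
cat >> h.py <<'E'
def binfit(z,cx,cy):
    C=cloud(z);hsv=cv2.cvtColor(z['p'],cv2.COLOR_BGR2HSV)
    b=((hsv[...,0]>98)&(hsv[...,0]<128)&(hsv[...,1]>110))&(z['d']>0)
    m=b&(abs(C[...,0]-cx)<.06)&(abs(C[...,1]-cy)<.058)&(C[...,2]<.014)
    Q=C[m];Q=Q[Q[:,0]<cx+.044];r=cv2.minAreaRect(Q[:,:2].astype(np.float32));print('bin',r,Q[:,:2].min(0),Q[:,:2].max(0))
E
python3 - <<'E'
from h import *
p,d,c=grab('wrist'); cv2.imwrite('pics/wrist17.png',p)
binfit(load('wrist'),.578,.238)
shift([.578,.238,-.015])
E
```

```text
bin ((0.577813446521759, 0.2386867254972458), (0.0960296243429184, 0.0902915820479393), 88.76912689208984) [0.53314044 0.18986946] [0.62199888 0.28760217]
pos [0.5756 0.234  0.0482] yaw 0.7837 tilt (np.float64(-0.0022), np.float64(-0.0013)) F [-1.5 -0.9 -5.6] w 0.744 t 20.5 -> units [ 0.154 -0.036  2.105]
```

View pics/wrist17.png

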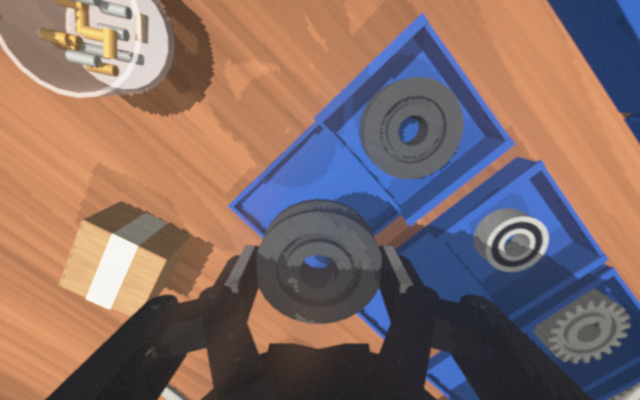

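{"op": "step_arm", "data": {"targets": [[[0.13, -0.03, 0.6], 0, 60], [[0.13, -0.03, 1.1], 0, 60], [[0.13, -0.03, 1.5], 0, 60], [[0.13, -0.03, 1.8], 0, 60], [[0.13, -0.03, 1.95], 0, 60], [[0.13, -0.03, 2.05], 0, 60], [[0.13, -0.03, 2.09], 0, 60], [[0.13, -0.03, 2.09], 0, 60]]}}

```text
clock: 21.3
position: [0.5792, 0.2385, -0.0115]
tool_rot: [0.0, 0.924, 0.382, 0.0]
contact_force: [-0.3, 0.3, -3.3]
width: 0.741
```

{"op": "step_arm", "data": {"targets": [[[0, 0, 0.05], 0, 60], [[0, 0, 0.1], 0, 60], [[0, 0, 0.12], 0, 60], [[0, 0, 0.13], 0, 60], [[0, 0, 0.13], 0, 60], [[0, 0, 0.13], 0, 76], [[0, 0, 0.13], 0, 80], [[0, 0, 0.13], 0, 84]]}}

```text
clock: 22.1
position: [0.5794, 0.2385, -0.0154]
tool_rot: [0.0, 0.924, 0.382, 0.0]
contact_force: [0.0, -0.0, -0.1]
width: 0.837
```

{"op": "step_arm", "data": {"targets": [[[0, 0, 0], 0, 88], [[0, 0, 0], 0, 88], [[0, 0, -0.3], 0, 88], [[0, 0, -0.8], 0, 88], [[0, 0, -1.6], 0, 88], [[0, 0, -2.2], 0, 88], [[0, 0, -2.5], 0, 70], [[0, 0, -2.5], 0, 70]]}}

```text
clock: 22.9
position: [0.5803, 0.2388, 0.0617]
tool_rot: [0.0, 0.924, 0.382, 0.002]
contact_force: [-0.5, 0.5, -0.4]
width: 0.701
```

```bash
python3 - <<'E'
from h import *
p,d,c=grab('wrist'); cv2.imwrite('pics/wrist18.png',p)
circ(load('wrist'),.578,.238,[(.012,.026)],.04)
circ(load('wrist'),.437,.113,[(.012,.026),(.034,.042)],.04)
shift([.437,.113,.08])
E
```

```text
0.012 5062 z 0.0217 ext [0.066 0.066 0.012] circ 0.5794 0.2373 0.0335
pos [0.5795 0.2386 0.0601] yaw 0.7848 tilt (np.float64(0.0011), np.float64(0.0009)) F [ 0.7  0.1 -0.1] w 0.698 t 22.95 -> units [-6.318 -0.395 -0.671]
```

View pics/wrist18.png

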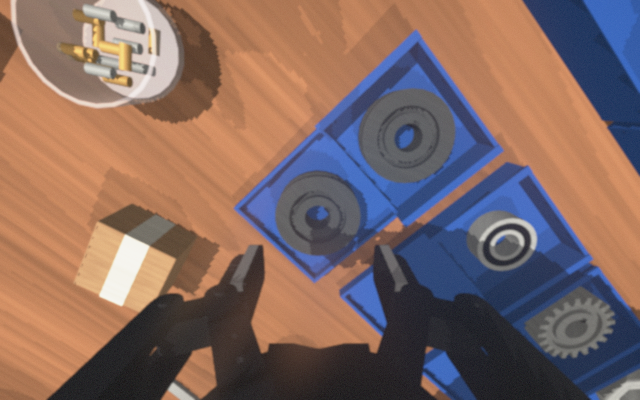

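{"op": "step_arm", "data": {"targets": [[[-0.3, 0, -0.5], 0, 72], [[-1.4, -0.1, -0.67], 0, 72], [[-2.6, -0.2, -0.67], 0, 72], [[-3.8, -0.25, -0.67], 0, 72], [[-4.9, -0.3, -0.67], 0, 72], [[-5.8, -0.35, -0.67], 0, 72], [[-6.3, -0.4, -0.67], 0, 72], [[-6.3, -0.4, -0.67], 0, 72]]}}

```text
clock: 23.75
position: [0.4353, 0.1127, 0.0784]
tool_rot: [-0.0, 0.924, 0.382, -0.001]
contact_force: [0.7, 0.8, -0.1]
width: 0.72
```

```bash
python3 - <<'E'
from h import *
p,d,c=grab('wrist'); cv2.imwrite('pics/wrist19.png',p)
circ(load('wrist'),.437,.113,[(.012,.026),(.034,.042)],.04)
shift([.437,.113,-.001])
E
```

```text
0.012 1519 z 0.0198 ext [0.066 0.066 0.014] circ 0.4379 0.1134 0.0332
0.034 2370 z 0.0376 ext [0.047 0.047 0.007] circ 0.4385 0.1133 0.0239
pos [0.4363 0.1132 0.0787] yaw 0.7837 tilt (np.float64(-0.0003), np.float64(-0.0003)) F [0.3 0.3 0.5] w 0.718 t 23.8 -> units [0.014 0.021 2.657]
```

View pics/wrist19.png

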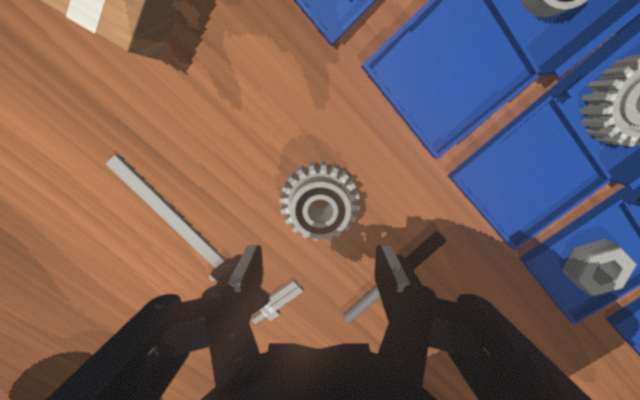

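{"op": "step_arm", "data": {"targets": [[[0.05, 0.05, 0.9], 0, 68], [[0.05, 0.05, 1.7], 0, 66], [[0.05, 0.05, 2.2], 0, 64], [[0.05, 0.05, 2.5], 0, 64], [[0.05, 0.05, 2.62], 0, 64], [[0.05, 0.05, 2.65], 0, 64], [[0.05, 0.05, 2.65], 0, 64], [[0.05, 0.05, 2.65], 0, 64]]}}

```text
clock: 24.6
position: [0.4395, 0.1134, 0.0007]
tool_rot: [0.0, 0.924, 0.382, 0.001]
contact_force: [0.5, 0.4, -0.7]
width: 0.639
```

```bash
python3 - <<'E'
from h import *
p,d,c=grab('wrist')
cv2.imwrite('pics/wrist20.png',cv2.resize(p[150:330,200:440],None,fx=3,fy=3))
z=load('wrist');tips(z,.0215,.0255)
shift([.4383,.1133,-.001])
E
```

```text
side -1 tip tool-z [-0.0212 -0.0261 -0.0265] y [-0.0313 -0.0265 -0.0263] x [-0.0089  0.0116]
side 1 tip tool-z [-0.0251 -0.0267 -0.027 ] y [0.0281 0.0282 0.0331] x [-0.0083  0.0115]
pos [0.4395 0.1134 0.0006] yaw 0.7848 tilt (np.float64(0.0008), np.float64(0.001)) F [-0.  -0.4 -0.3] w 0.641 t 24.65 -> units [-0.03  -0.025  0.054]
```

View pics/wrist20.png

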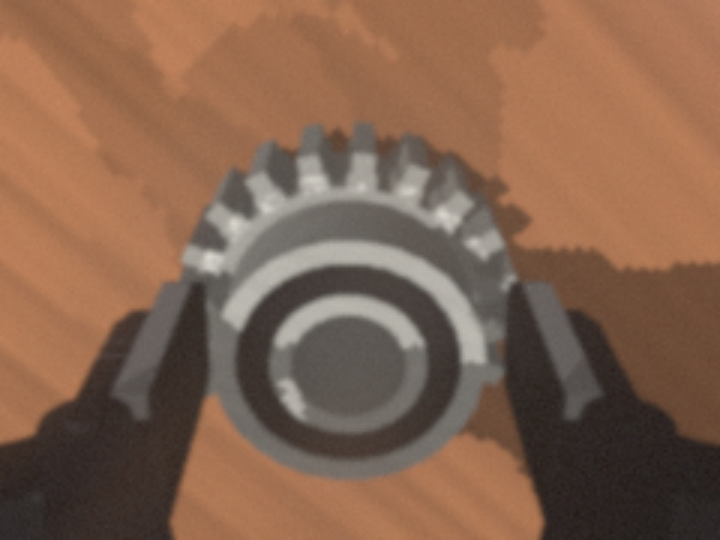

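{"op": "step_arm", "data": {"targets": [[[0, 0, 0.05], 0, 55], [[0, 0, 0.05], 0, 40], [[0, 0, 0.05], 0, 40], [[0, 0, 0.05], 0, 40], [[0, 0, 0.05], 0, 40], [[0, 0, 0.05], 0, 40], [[0, 0, -0.1], 0, 40], [[0, 0, -0.3], 0, 40]]}}

```text
clock: 25.45
position: [0.4386, 0.1134, 0.009]
tool_rot: [-0.0, 0.924, 0.382, -0.0]
contact_force: [-0.7, -0.3, -1.2]
width: 0.527
```

```bash
python3 - <<'E'
from h import *
for n in ['wrist']:
    p,d,c=grab(n)
    cv2.imwrite('pics/%s21.png'%n,cv2.resize(p[150:330,200:440],None,fx=3,fy=3))
shift([.581,.117,.06])
E
```

```text
pos [0.4393 0.1133 0.0102] yaw 0.7847 tilt (np.float64(0.0005), np.float64(0.0008)) F [ 0.6 -0.1 -0.1] w 0.53 t 25.5 -> units [ 3.429  3.253 -1.657]
```

View pics/wrist21.png

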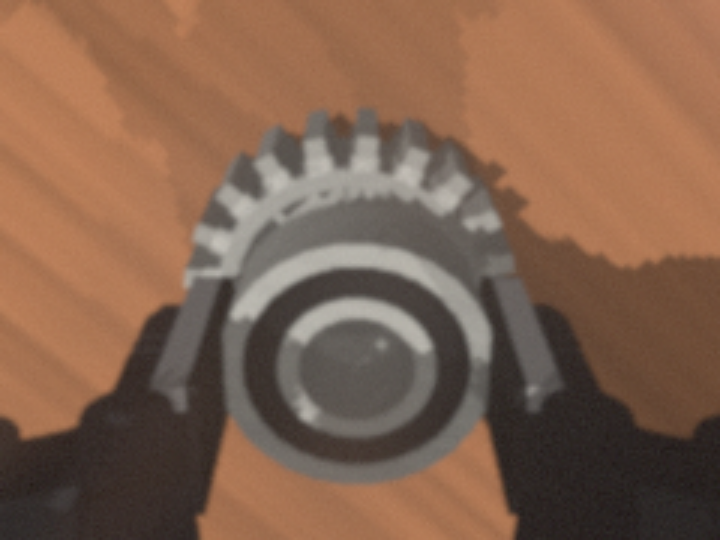

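{"op": "step_arm", "data": {"targets": [[[0, 0, -0.7], 0, 40], [[0.1, 0.1, -1.4], 0, 40], [[0.7, 0.7, -1.65], 0, 40], [[1.5, 1.4, -1.65], 0, 40], [[2.4, 2.3, -1.65], 0, 40], [[3.1, 2.9, -1.65], 0, 40], [[3.43, 3.25, -1.65], 0, 40], [[3.43, 3.25, -1.65], 0, 40]]}}

```text
clock: 26.3
position: [0.5819, 0.1169, 0.0581]
tool_rot: [0.0, 0.924, 0.382, 0.0]
contact_force: [-0.9, -0.4, -0.4]
width: 0.524
```

```bash
python3 - <<'E'
from h import *
p,d,c=grab('wrist'); cv2.imwrite('pics/wrist22.png',p)
binfit(load('wrist'),.581,.117)
shift([.581,.117,-.018])
E
```

```text
bin ((0.5801969766616821, 0.11630959808826447), (0.09664192795753479, 0.09205159544944763), 88.48699951171875) [0.53459693 0.06685545] [0.62499727 0.16568189]
pos [0.5806 0.117  0.058 ] yaw 0.7846 tilt (np.float64(-0.0007), np.float64(-0.0005)) F [-0.1 -0.5 -0.1] w 0.525 t 26.35 -> units [0.011 0.011 2.534]
```

View pics/wrist22.png

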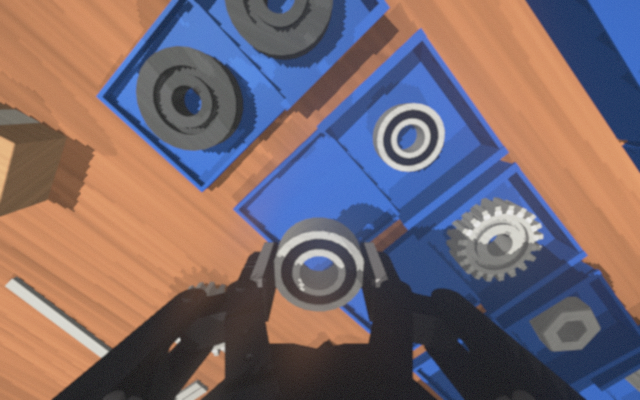

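{"op": "step_arm", "data": {"targets": [[[0, 0, 0.8], 0, 40], [[0, 0, 1.5], 0, 40], [[0, 0, 2.0], 0, 40], [[0, 0, 2.3], 0, 40], [[0, 0, 2.45], 0, 40], [[0, 0, 2.5], 0, 40], [[0, 0, 2.53], 0, 40], [[0, 0, 2.55], 0, 40]]}}

```text
clock: 27.15
position: [0.5812, 0.1171, -0.0174]
tool_rot: [0.0, 0.924, 0.382, 0.001]
contact_force: [0.4, -0.5, -0.2]
width: 0.523
```

{"op": "step_arm", "data": {"targets": [[[0, 0, 0], 0, 40], [[0, 0, 0], 0, 54], [[0, 0, 0], 0, 60], [[0, 0, 0], 0, 66], [[0, 0, 0], 0, 68], [[0, 0, 0], 0, 68], [[0, 0, -0.5], 0, 68], [[0, 0, -1.2], 0, 68]]}}

```text
clock: 27.95
position: [0.5796, 0.1171, 0.018]
tool_rot: [-0.0, 0.924, 0.382, -0.001]
contact_force: [0.4, 0.5, -0.4]
width: 0.679
```

```bash
python3 - <<'E'
from h import *
shift([.438,.1134,.065])
p,d,c=grab('wrist'); cv2.imwrite('pics/wrist23.png',p)
circ(load('wrist'),.581,.117,[(.012,.026)],.04)
E
```

```text
pos [0.5796 0.1171 0.018 ] yaw 0.7848 tilt (np.float64(-0.0016), np.float64(-0.0015)) F [ 0.4  0.5 -0.4] w 0.679 t 27.95 -> units [-3.429 -3.249 -1.557]
0.012 3671 z 0.0195 ext [0.047 0.047 0.01 ] circ 0.5811 0.1162 0.0239
```

View pics/wrist23.png

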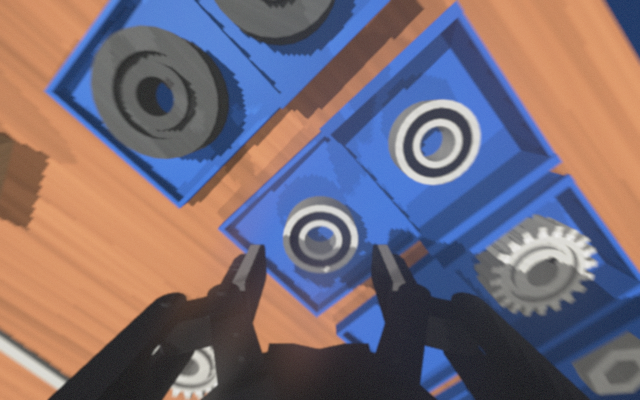

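Bearing is in at (0.581, 0.116). Now the gear.

{"op": "step_arm", "data": {"targets": [[[0, 0, -0.7], 0, 75], [[-0.1, -0.1, -1.4], 0, 90], [[-0.8, -0.8, -1.55], 0, 95], [[-1.6, -1.5, -1.55], 0, 95], [[-2.5, -2.4, -1.55], 0, 95], [[-3.2, -3.0, -1.55], 0, 95], [[-3.43, -3.25, -1.55], 0, 95], [[-3.43, -3.25, -1.55], 0, 95]]}}

```text
clock: 28.8
position: [0.4384, 0.1135, 0.0655]
tool_rot: [0.0, 0.924, 0.383, 0.001]
contact_force: [0.8, 0.6, 0.1]
width: 0.948
```

```bash
python3 - <<'E'
from h import *
p,d,c=grab('wrist'); cv2.imwrite('pics/wrist24.png',p)
circ(load('wrist'),.437,.113,[(.012,.026)],.045)
C=cloud(load('wrist'))
shift([.438,.1134,-.018])
E
```

```text
0.012 4268 z 0.0195 ext [0.066 0.066 0.011] circ 0.4376 0.1134 0.0335
pos [0.4394 0.1134 0.0655] yaw 0.7849 tilt (np.float64(0.0015), np.float64(0.0017)) F [1.  0.2 0.1] w 0.948 t 28.85 -> units [-0.039 -0.038  2.783]
```

View pics/wrist24.png

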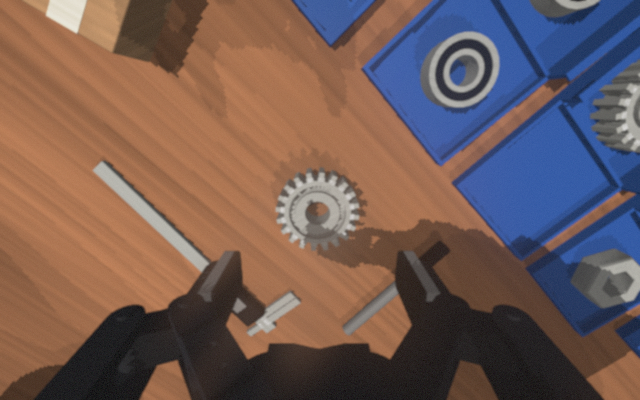

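```bash
python3 - <<'E'
from h import *
z=load('wrist')
print(at_z(z,[445,430,350,100,200,298],[242,262,330,165,265,297],.005).round(3))
E
```

```text
[[ 0.494  0.011  0.005]
 [ 0.472  0.005  0.005]
 [ 0.37  -0.     0.005]
 [ 0.34   0.261  0.005]
 [ 0.324  0.149  0.005]
 [ 0.362  0.063  0.005]]
```

Clear by over 60 mm. Descend and grip.

{"op": "step_arm", "data": {"targets": [[[-0.03, -0.03, 0.9], 0, 95], [[-0.03, -0.03, 1.7], 0, 95], [[-0.03, -0.03, 2.3], 0, 95], [[-0.03, -0.03, 2.6], 0, 95], [[-0.03, -0.03, 2.76], 0, 95], [[-0.03, -0.03, 2.78], 0, 95], [[-0.03, -0.03, 2.78], 0, 88], [[-0.03, -0.03, 2.78], 0, 82]]}}

```text
clock: 29.65
position: [0.4384, 0.1134, -0.0181]
tool_rot: [0.0, 0.924, 0.382, 0.001]
contact_force: [-0.6, 0.6, 0.8]
width: 0.822
```

{"op": "step_arm", "data": {"targets": [[[0, 0, 0], 0, 65], [[0, 0, 0], 0, 60], [[0, 0, 0], 0, 60], [[0, 0, 0], 0, 60], [[0, 0, 0], 0, 60], [[0, 0, -0.05], 0, 60], [[0, 0, -0.2], 0, 60], [[0, 0, -0.4], 0, 60]]}}

```text
clock: 30.45
position: [0.4371, 0.1134, -0.0071]
tool_rot: [-0.0, 0.924, 0.382, -0.0]
contact_force: [0.4, -0.7, -2.9]
width: 0.741
```

```bash
python3 - <<'E'
from h import *
p,d,c=grab('wrist'); cv2.imwrite('pics/wrist25.png',p)
shift([.578,.0005,.06])
E
```

```text
pos [ 0.4379  0.1134 -0.0058] yaw 0.7848 tilt (np.float64(0.0004), np.float64(0.0006)) F [ 0.5  0.5 -2.3] w 0.742 t 30.5 -> units [ 0.645  5.963 -2.19 ]
```

View pics/wrist25.png

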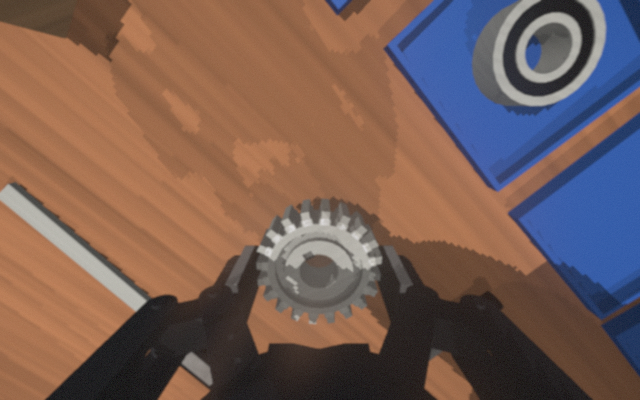

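{"op": "step_arm", "data": {"targets": [[[0, 0, -0.8], 0, 60], [[0, 0.2, -1.6], 0, 60], [[0.1, 1.1, -2.19], 0, 60], [[0.2, 2.2, -2.19], 0, 60], [[0.4, 3.4, -2.19], 0, 60], [[0.5, 4.6, -2.19], 0, 60], [[0.6, 5.6, -2.19], 0, 60], [[0.65, 5.96, -2.19], 0, 60]]}}

```text
clock: 31.3
position: [0.5795, -0.0014, 0.0586]
tool_rot: [0.0, 0.924, 0.382, 0.0]
contact_force: [0.2, -0.3, -3.3]
width: 0.742
```

{"op": "step_arm", "data": {"targets": [[[0, 0, 0], 0, 60], [[0, 0, 0], 0, 60], [[0, 0, 0.2], 0, 60], [[0, 0, 0.4], 0, 60], [[0, 0, 0.5], 0, 60], [[0, 0, 0.5], 0, 60], [[0, 0, 0.5], 0, 60], [[0, 0, 0.5], 0, 60]]}}

```text
clock: 32.1
position: [0.5778, 0.0007, 0.0439]
tool_rot: [0.0, 0.924, 0.382, 0.0]
contact_force: [-0.4, 0.3, -3.3]
width: 0.741
```

```bash
python3 - <<'E'
from h import *
p,d,c=grab('wrist'); cv2.imwrite('pics/wrist26.png',p)
binfit(load('wrist'),.578,.0005)
shift([.578,.0005,-.0155])
E
```

```text
bin ((0.5764933228492737, 9.816884994506836e-05), (0.09097418189048767, 0.0962863564491272), 0.00045088623301126063) [ 0.53100599 -0.04804469] [0.62198069 0.04824122]
pos [0.5779 0.0007 0.044 ] yaw 0.7848 tilt (np.float64(0.0002), np.float64(0.0005)) F [-0.   0.1 -2.9] w 0.741 t 32.15 -> units [-0.002  0.005  1.983]
```

View pics/wrist26.png

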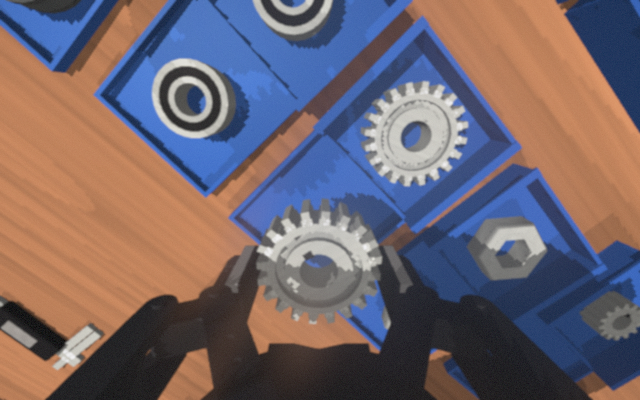

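{"op": "step_arm", "data": {"targets": [[[0, 0, 0.5], 0, 60], [[0, 0, 1.0], 0, 60], [[0, 0, 1.4], 0, 60], [[0, 0, 1.7], 0, 60], [[0, 0, 1.85], 0, 60], [[0, 0, 1.93], 0, 60], [[0, 0, 1.98], 0, 60], [[0, 0, 1.98], 0, 60]]}}

```text
clock: 32.95
position: [0.5781, 0.0006, -0.0152]
tool_rot: [0.0, 0.924, 0.382, 0.0]
contact_force: [-1.0, 0.7, -3.2]
width: 0.742
```

{"op": "step_arm", "data": {"targets": [[[0, 0, 0], 0, 60], [[0, 0, 0], 0, 60], [[0, 0, 0], 0, 60], [[0, 0, 0], 0, 60], [[0, 0, 0.02], 0, 60], [[0, 0, 0.02], 0, 60], [[0, 0, 0.02], 0, 60], [[0, 0, 0.02], 0, 60]]}}

```text
clock: 33.75
position: [0.5782, 0.0006, -0.0154]
tool_rot: [0.0, 0.924, 0.382, 0.0]
contact_force: [-2.0, 0.3, 5.4]
width: 0.737
```

Touching the floor (force turned to +5 N). Release and rise.

{"op": "step_arm", "data": {"targets": [[[0, 0, 0], 0, 76], [[0, 0, 0], 0, 80], [[0, 0, 0], 0, 84], [[0, 0, 0], 0, 88], [[0, 0, 0], 0, 88], [[0, 0, 0], 0, 88], [[0, 0, -0.3], 0, 88], [[0, 0, -0.8], 0, 88]]}}

```text
clock: 34.55
position: [0.5769, 0.0009, 0.0077]
tool_rot: [-0.0, 0.924, 0.382, -0.001]
contact_force: [0.4, 0.2, -0.0]
width: 0.879
```

{"op": "step_arm", "data": {"targets": [[[0, 0, -0.8], 0, 88], [[0, 0, -1.8], 0, 88], [[0, 0, -3.0], 0, 88], [[-0.4, -0.4, -4.2], 0, 88], [[-1.5, -1.5, -5.0], 0, 88], [[-2.6, -2.6, -5.0], 0, 88], [[-3.2, -3.2, -5.0], 0, 88], [[-3.2, -3.2, -5.0], 0, 88]]}}

```text
clock: 35.35
position: [0.4403, 0.0009, 0.1597]
tool_rot: [0.001, 0.924, 0.382, 0.001]
contact_force: [0.7, 0.1, -0.5]
width: 0.877
```

```bash
python3 - <<'E'
from h import *
B=dict(pulley=(.578,.238),bearing=(.581,.117),gear=(.578,.0005),nut=(.575,-.115),pinion=(.604,-.239))
for n in ['top','side','wrist']:
    p,d,c=grab(n)
    if n=='top': cv2.imwrite('pics/top27.png',cv2.resize(p[75:205,165:385],None,fx=3.6,fy=3.6,interpolation=cv2.INTER_CUBIC))
    if n=='side': cv2.imwrite('pics/side27.png',cv2.resize(p[145:385,95:355],None,fx=2.5,fy=2.5))
    if n=='wrist': cv2.imwrite('pics/wrist27.png',p)
    for k,(x,y) in B.items():
        print(n,k,end=' '); circ(load(n),x,y,[(.013,.026)],.037)
shift([0.5,0,.1])
E
```

```text
top pulley 0.013 252 z 0.0213 ext [0.065 0.049 0.013] circ 0.5792 0.2371 0.0331
top bearing top gear 0.013 54 z 0.021 ext [0.043 0.015 0.012] circ 0.5823 -0.0256 0.0221
top nut 0.013 178 z 0.02 ext [0.046 0.049 0.013] circ 0.5732 -0.118 0.0254
top pinion 0.013 90 z 0.02 ext [0.036 0.035 0.013] circ 0.6031 -0.2412 0.018
side pulley 0.013 997 z 0.0211 ext [0.067 0.066 0.011] circ 0.5778 0.2391 0.0339
side bearing 0.013 360 z 0.019 ext [0.048 0.048 0.01 ] circ 0.5804 0.1178 0.0252
side gear 0.013 527 z 0.0208 ext [0.067 0.066 0.013] circ 0.5761 0.0025 0.0341
side nut 0.013 214 z 0.0189 ext [0.046 0.05  0.01 ] circ 0.5718 -0.1133 0.0259
side pinion 0.013 99 z 0.0188 ext [0.034 0.035 0.009] circ 0.6012 -0.2363 0.0191
wrist pulley wrist bearing 0.013 764 z 0.0194 ext [0.033 0.033 0.009] circ 0.575 0.1103 0.0217
wrist gear 0.013 3078 z 0.0214 ext [0.066 0.065 0.011] circ 0.5784 0.0 0.0334
wrist nut 0.013 1287 z 0.0197 ext [0.047 0.052 0.009] circ 0.5742 -0.1155 0.0264
wrist pinion 0.013 718 z 0.0195 ext [0.036 0.038 0.009] circ 0.6051 -0.2392 0.0195
pos [0.4428 0.0005 0.1588] yaw 0.7846 tilt (np.float64(0.001), np.float64(0.002)) F [0.4 0.7 0.1] w 0.88 t 35.5 -> units [1.334 1.356 1.966]
```

View pics/wrist27.png

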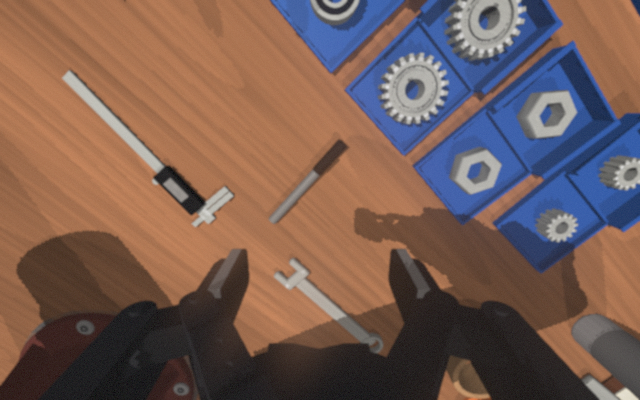

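View pics/side27.png

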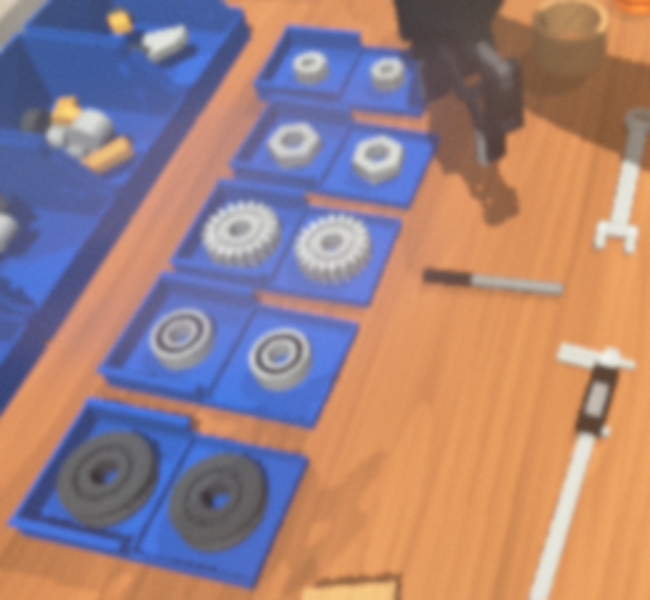

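View pics/top27.png

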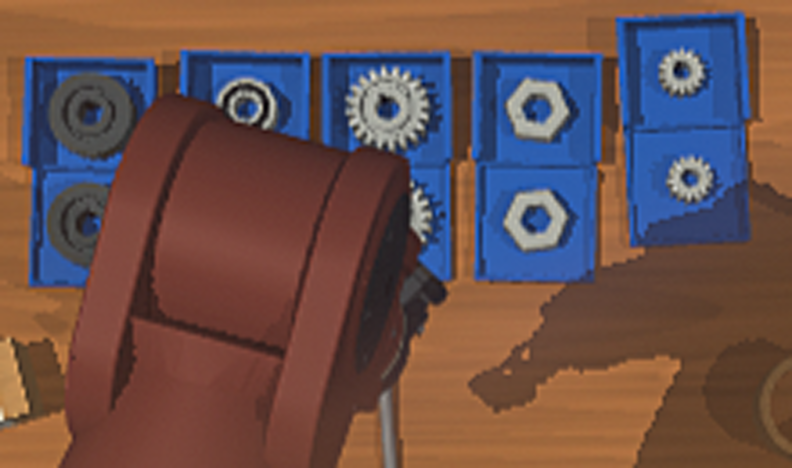

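All five parts lie flat and centred beside their like, with tops at 20–22 mm. The robot is clear of everything.

```bash
python3 -c "
from h import *
print(ticket.sign_off())"
```

```text
the job is handed in; nothing more can be done
None
```

I took both piles apart and laid all five parts flat in the front compartments beside their like: pinion, nut and pulley from one pile, bearing and gear from the other. I handed the job in at about 35.5 s of the 120 s allowed; no verdict was reported.

**Final checks:** Part tops measured 19–22 mm, as expected for parts lying on the bin floor. Part centres were about 1–4 mm from the measured compartment centres, against a limit of 15 mm. The gripper was clear of everything, at about 0.16 m height.

**What failed or disagreed:**
- **First pinion grasp:** it closed above the part, touching nothing. The fingertips stood about 20–33 mm above the reported tool point, depending on the opening. I measured this offset in the wrist camera and used it for every grasp after that.
- **Camera offset:** the top and side cameras disagreed by about 4 mm in y. The wrist camera fell between them, and I used it for the final positions.
- **Blocked views:** in the last pictures the arm hid the bearing and part of the gear from the top camera, and the wrist camera saw only part of the bearing and none of the pulley. Those were confirmed from the side view and from earlier close-ups.

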